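# Open the cash till with its lever key

## Task

Open the shop's cash till: take the lever key with the square flag at its tip off the key rack, push it fully home into the keyhole on top of the till, turn it clockwise until it is firmly on its stop so that the lid springs up, then turn it back home and draw it out. Hang it back on the hook it came from, with the lid left up. Do not force the lock, and leave the other keys and the goods on the counter where they are.

Things in the scene. Friction and masses are not known exactly. Their poses are not given: they have to be found in the camera images.
- till: Dark steel flip-lid cash box screwed to the counter, 150 (x) x 300 (y) x 95 mm. Origin: centre of its underside; x points to its back, y to its left, z up. Its right third (y -150 to -50 mm) is a fixed panel, top at z 95; the rest is the lid. On the panel, centred at (0, -100) mm, lies a 56 x 56 mm bright steel plate with the keyhole, top face at z 97.
- keyhole (a point): Mouth of the keyhole, on the lock's upright axis at the plate's top face; axes as the till's. Round hole 10.8 mm for the 9 mm shank; from it a slot 7.2 mm wide runs to the till's front (-x), to 21.2 mm from the axis. Plate 5 mm thick. The key goes in straight down, flag to -x; home when its stop collar lands on the plate, tip 21 mm deep.
- lock_seat (a point): On the lock's axis, 21 mm under the plate's top face: the key's tip when home; axes as the till's. The key then turns clockwise seen from above to a hard stop, at 60 to 95 degrees from lock to lock: it must be felt (running free 0.05 to 0.2 N m; 0.2 to 0.4 firm on the stop; over 0.5 forces it). 5 to 15 degrees of play. It comes out only when turned back to home, 0.
- till_lid (a joint): Lid hinge at the till's back edge (rad): 0 shut; sprung, it flies up to 0.5 once the key is turned about 55 to 60 degrees, shortly before its stop, and stays up when the key is turned back. It rises beside the lock panel, its front edge to 70 mm above the till.
- key_rack: Pale wooden key rack, fixed: foot 92 (x) x 230 (y) x 14 mm, upright board at x 20 to 32 mm, top at z 160. Origin: centre of its underside; its front is -x. Three hooks of 6 mm bar at y +70, 0, -70 mm, z 145, stick out of the board to x -25, with the end bent up to z 154. One key hangs on each, its origin at x 0, z 148 mm.
- till_key: Steel lever key, 105 mm long, about 80 g, the only one with a square flag; hangs tip down on any of the hooks, axes along the rack's. Origin: underside of the bow's top bar, where it hangs; z up the shank. Bow: closed loop of 8 mm bar in the y-z plane, outside 34 mm wide (y), z +8 to -42, opening 18 wide, z 0 to -34; straight sides z -3 to -31.
- key_tip (a point): Tip of the lever key, centre of the shank's end, (0, 0, -97) mm in the key's frame, axes as the key's. Shank 9 mm round; flag 5 mm thick (x), from the shank to y +20 mm, 12 mm tall from the tip up; stop collar 16 mm round, its underside 21 mm above the tip.
- key_grip (a point): Middle of the lever key's bow, (0, 0, -22) mm in the key's frame: grip the bow here across y (34 mm) with the tool pointing down. With the key home in the lock this point is 54 mm and the bow's lower edge 34 mm above the plate.
- flat_key: Another key on the rack, to be left: flat toothed blade and ring bow 32 mm wide, 84 mm long, no flag. Origin and axes as the lever key's.
- tube_key: Another key on the rack, to be left: stubby round tube and ring bow 32 mm wide, 69 mm long, no flag. Origin and axes as the lever key's.
- price_stamp: Wooden hand stamp with a turned knob, 33 x 58 x 76 mm, standing between till and rack. Origin: centre of its underside.
- choc_bar: Flat chocolate bar in its wrapper, 57 x 162 x 12 mm, lying in front of the rack. Origin: centre of its underside.
- mint_carton: Upright brown carton, 55 x 63 x 102 mm, behind the gap between till and rack. Origin: centre of its underside.
- pop_tin: Round tin, 70 mm across, 102 mm tall, at the far left of the counter. Origin: centre of its underside.
Not all that is in view belongs to the job. Leave any pink or yellow look-alike of the till_key alone.

How it is judged:
By the outcome, as a careful person would: the job done as asked, in the order asked, and still so for the second after the job is handed in, with the robot touching nothing.
It also fails if it takes over 72 s, if anything falls off the work surface, if the arm or the gripper's body presses on something with over 40 N, if the wrist force passes 120 N, or if a joint passes its speed limit or range.

## Robot

A 7-joint arm with a two-finger parallel gripper is mounted at the origin on a cart in front of the work surface, level with it; the furniture and walls round the work are solid. World frame = base frame: x ahead of the robot, y to its left, z up, the work surface at z = 0. Lengths are in mm, angles in rad, forces in N, time in s.
With the tool pointing down it reaches from about 425 to 875 mm from the base axis. Payload 8.4 kg.
Tool frame: the origin (TCP) lies between the finger pads, 19 mm behind the fingertips; this is the grasp point; z points along the fingers, y is the line along which they close (so a half turn about z gives the same grasp; the last joint's range is limited). The gripper opens to 87 mm and grips with 3 to 60 N. Pads are 19 mm wide; open, the fingers measure 117 mm over their backs; the gripper's body (75 mm by 190 mm) begins 51 mm behind the grasp point.
Start: joints at [-1.321, 0.333, 0.04, 1.465, -0.013, 1.343, -0.059], TCP at [222.151, 610.83, 241.246] pointing down, gripper open.
Joint ranges: [-2.58, 2.58], [-0.38, 2.09], [-1.3, 1.39], [0.25, 2.4], [-1.5, 4.64], [0.08, 2.09], [-2.65, 2.65]. Speed limits (rad/s): [2.22, 2.22, 2.79, 2.79, 3.14, 3.14, 3.14].

## Interface

Orientations are given as a unit quaternion [w, x, y, z].
In Python, from plant import read_state, read_camera, camera_params, finish_job gives the robot as it stands. The module is installed in compiled form; this text tells all that it offers.
- The arm moves only by the tool play_rows, never from a script. Its argument "steps" is a list of rows, each a list of 5 numbers: the finger opening in cm, from 0 to 8.7, then the shift along the tool's x, y, z in cm, then the turn about the tool's z in degrees. In form: [[hand, x, y, z, roll], ...]. A call has 1 to 10 rows; each row is the pose to reach, as a shift and turn from the pose commanded when the call began, along the tool's axes at that moment; what a row does not reach only later rows make up. A row lasts 1/10 s, in which the tool goes at most 50 mm and 8.59 degrees, less where a joint would pass 70% of its speed; a pose out of reach is approached as far as the arm can. A call with a gripper value outside its range is refused whole. The fingers move at their own pace and stop on an object; "force" is the grip in N (left out, the last holds). Time passes only in rows, so rows that repeat a pose let the fingers close. It gives the time, the measured TCP pose, the force, the opening and the grip force at its end, in the units of the state.
- read_state(): the state, without advancing time (a new reading comes with each control period).
- read_camera(name): name is "scene" or "top"; returns the picture (480x640x3 uint8, red, green, blue); there is no depth.
- camera_params(name): a dict with "vfov" (degrees; the focal length in pixels is half the picture's height over the tangent of half this angle, whatever the lens; pixels are square), "cx", "cy" (the principal point, pixels), "distortion" ([k1, k2, p1, p2, k3] as OpenCV has them; the pictures are not rectified), "pose" (4x4, takes a point from camera to world coordinates). Camera axes: x right, y down, z forward; pixel columns grow to the right and rows downward; lengths in mm; the calibration is good to about 2 mm. A picture is of the moment at which its call begins. camera_params takes no time and is no camera call.
- finish_job(): hands the job in; it is judged then, once.
The state is a dict: "t": time; "qpos": joint angles; "qvel": joint speeds; "tau": joint torques, N m; "eef_pos": TCP position; "eef_rot": TCP orientation; "wrist_force": force on the tool from outside, world axes, zero at the start; "torque": the same for the moment, N m; "finger_gap": opening from 0.0 (shut) to 1.0 (fully open); "grasp_force": force on a finger pad.
Only numpy, scipy, OpenCV 4.12 (cv2) and the standard library are available. Lean on these libraries where they do the work, as an engineer would, in place of code of your own. Each camera call takes 0.05 s, during which the arm holds its last target. There are 200 camera calls.

## Working session

There is one attempt and no reset: what is moved stays moved. The work goes in short steps, Python scripts to look and compute and a tool call to move; the robot and the scene stay as the last step left them, time stands still between calls to the robot, and variables do not carry over. Pictures are saved under pics/ and viewed, at most 10 in all, crops included, and the job is handed in when it is done.

Besides the shell and the picture viewer there is one more tool, called by a JSON object that holds its "fn" and its "kwargs", one argument or row to a line. play_rows: Moves the arm, as the interface text tells. Its arguments: {"type":"object","properties":{"steps":{"type":"array","items":{"type":"array","items":{"type":"number"}}},"force":{"type":"number"}},"required":["steps"]}

```bash
mkdir -p pics; cat > h.py <<'E'
import numpy as np,cv2
from plant import *
def K(n):
    p=camera_params(n);f=240/np.tan(np.radians(p['vfov'])/2)
    return np.array([[f,0,p['cx']],[0,f,p['cy']],[0,0,1]]),np.array(p['distortion'],float),np.array(p['pose'])
def ray(n,uv):
    k,d,T=K(n);q=cv2.undistortPoints(np.array(uv,float).reshape(-1,1,2),k,d)[:,0]
    r=np.c_[q,np.ones(len(q))]@T[:3,:3].T;return T[:3,3],r
def at_z(n,uv,z):
    o,r=ray(n,uv);return o+r*((z-o[2])/r[:,2])[:,None]
def proj(n,P):
    k,d,T=K(n);R=T[:3,:3].T
    return cv2.projectPoints(np.array(P,float).reshape(-1,1,3),cv2.Rodrigues(R)[0],-R@T[:3,3],k,d)[0][:,0]
def tri(uv1,uv2):
    (a,r),(b,s)=ray('scene',[uv1]),ray('top',[uv2]);r,s=r[0],s[0]
    t=np.linalg.lstsq(np.c_[r,-s],b-a,rcond=None)[0];p,q=a+r*t[0],b+s*t[1]
    return (p+q)/2,np.linalg.norm(p-q)
def snap(n,f,crop=None,s=1):
    im=read_camera(n)
    if crop: x,y,w,h=crop;im=cv2.resize(im[y:y+h,x:x+w],None,fx=s,fy=s,interpolation=cv2.INTER_CUBIC)
    cv2.imwrite('pics/'+f,im[...,::-1])
E
python3 - <<'E'
from h import *
snap('scene','s0.png');snap('top','t0.png')
for n in('scene','top'):print(n,K(n)[2].round(2).tolist(),K(n)[0][0,0])
print(read_state())
E
```

```text
scene [[0.44, -0.6, 0.67, -267.52], [-0.9, -0.29, 0.33, -379.9], [-0.01, -0.74, -0.67, 899.05], [0.0, 0.0, 0.0, 1.0]] 477.64889529020144
top [[0.05, -0.98, 0.21, 285.77], [-1.0, -0.05, 0.01, 20.06], [-0.0, -0.21, -0.98, 1122.71], [0.0, 0.0, 0.0, 1.0]] 454.01260208636637
{'t': 0.1, 'qpos': array([-1.32117449,  0.33385534,  0.03986285,  1.46614527, -0.01342334,
        1.34328827, -0.05847183]), 'qvel': array([ 9.17551276e-04, -2.38355651e-03,  2.83153302e-05, -3.96102253e-03,
       -5.97565162e-04, -8.38694927e-04, -7.56365375e-04]), 'tau': array([ 4.53920962e-03, -6.57809901e+01,  1.34058796e+00, -4.04694951e+01,
       -5.95365535e-02,  4.10253089e-02,  1.50134156e-04]), 'eef_pos': array([222.04265944, 610.49669076, 240.45666006]), 'eef_rot': array([-8.94748257e-05,  1.73519285e-01,  9.84830212e-01, -7.09605937e-04]), 'wrist_force': array([ 0.99973331, -0.0817511 ,  0.49189639]), 'torque': array([-0.01285456, -0.0098918 ,  0.00859366]), 'grasp_force': 0.0, 'finger_gap': 1.0002406184197092}
```

View pics/s0.png

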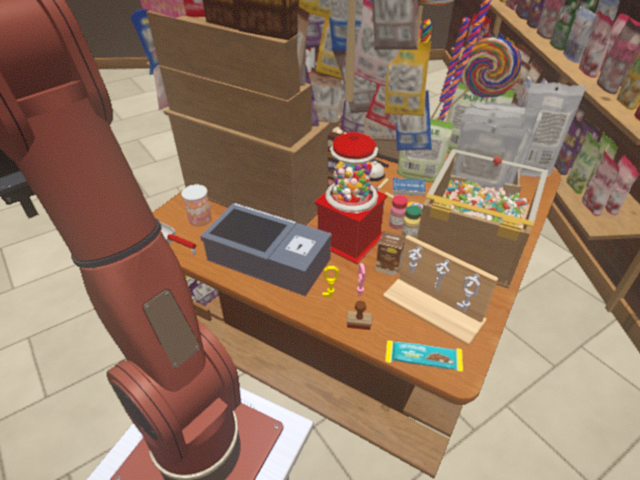

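View pics/t0.png

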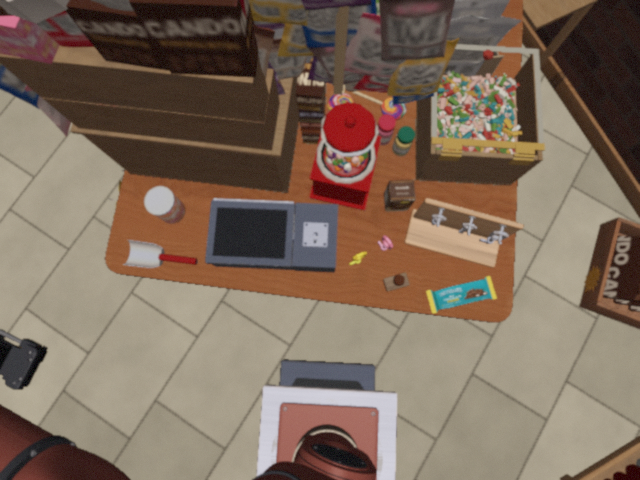

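Candidates in the scene view: rack keys at (415,257), (442,272) and (470,292), plus the yellow (330,280) and pink (361,277) look-alikes, which I leave alone. A close crop comes next to choose the square flag.

```bash
python3 - <<'E'
from h import *
a=read_camera('scene')[230:350,380:500];b=read_camera('top')[190:270,400:520]
c=read_camera('top')[190:280,200:350]
A=cv2.resize(a,(480,480),interpolation=cv2.INTER_CUBIC);B=cv2.resize(b,(320,213),interpolation=cv2.INTER_CUBIC)
C=cv2.resize(c,(320,192),interpolation=cv2.INTER_CUBIC)
o=np.zeros((480,800,3),np.uint8);o[:,:480]=A;o[:213,480:]=B;o[230:422,480:]=C
cv2.imwrite('pics/c0.png',o[...,::-1])
print(at_z('top',[[408,245],[494,264],[420,200],[521,230]],14).round(1))
print(at_z('top',[[206,266],[338,271],[340,205],[211,199]],95).round(1))
print(at_z('top',[[316,235]],97),at_z('scene',[[299,244]],97))
E
```

```text
[[ 503.9 -176.    14. ]
 [ 467.  -389.6   14. ]
 [ 621.8 -205.    14. ]
 [ 556.9 -460.3   14. ]]
[[415.1 298.6  95. ]
 [419.5  -3.4  95. ]
 [575.2  -1.   95. ]
 [574.4 303.7  95. ]]
[[500.0780085  51.2056119  97.       ]] [[502.86200644  59.78448195  97.        ]]
```

View pics/c0.png

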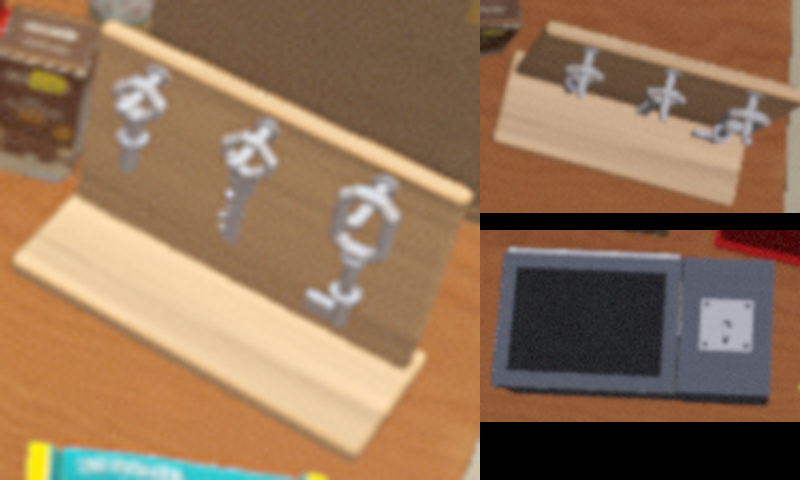

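The rightmost key (scene 470,292; crop 345,260) has the square flag, pointing to its left (+y), and a long oval bow. It hangs on the hook at y = -70. The keyhole plate is at about top (316,235). Next I fit the poses properly.

```bash
python3 - <<'E'
from h import *
from scipy.optimize import least_squares
ims={n:read_camera(n) for n in('scene','top')}
def px(x,y,c): # crop->px
    return {'s':(380+x/4,230+y/4),'t':(400+(x-480)/2.667,190+y/2.667)}[c]
# plate: bright low-saturation blob
C={}
for n,(x,y,w,h) in {'scene':(275,225,50,40),'top':(296,215,40,40)}.items():
    im=ims[n][y:y+h,x:x+w];g=cv2.resize(im.min(2),None,fx=8,fy=8,interpolation=cv2.INTER_CUBIC)
    t,m=cv2.threshold(g,0,255,cv2.THRESH_OTSU)
    cs,_=cv2.findContours(m,cv2.RETR_EXTERNAL,cv2.CHAIN_APPROX_NONE);c=max(cs,key=cv2.contourArea)
    hull=cv2.convexHull(c);ap=cv2.approxPolyDP(hull,0.06*cv2.arcLength(hull,True),True)[:,0]
    P=(ap+.5)/8-.5+[x,y];W=at_z(n,P,97);C[n]=W
    print(n,t,P.round(1).tolist(),'W',W.round(1).tolist(),'mean',W.mean(0).round(1),[round(float(np.linalg.norm(W[i]-W[i-1])),1) for i in range(len(W))])
# rack fit
S=115
obs=[('scene',(-46,S,14),px(15,258,'s')),('scene',(-46,-S,14),px(355,445,'s')),('scene',(20,S,160),px(103,27,'s')),('scene',(20,-S,160),px(465,203,'s')),
('top',(-46,S,14),px(496,135,'t')),('top',(-46,-S,14),px(733,203,'t')),('top',(32,S,160),px(550,23,'t'))]
def X(p,q):
    c,s=np.cos(p[2]),np.sin(p[2]);q=np.array(q,float);return np.c_[p[0]+c*q[:,0]-s*q[:,1],p[1]+s*q[:,0]+c*q[:,1],q[:,2]]
def res(p):
    return np.concatenate([(proj(n,X(p,[q]))[0]-uv) for n,q,uv in obs])
r=least_squares(res,[540,-300,-.17],loss='soft_l1',x_scale=[1,1,.01]);print('rack',r.x,np.degrees(r.x[2]),r.fun.round(1).reshape(-1,2).tolist())
k=X(r.x,[(0,-70,126),(0,-70,51),(0,-50,57)]);print(k.round(1))
# overlay
o=[]
for n,b in(('scene',(380,230,120,120)),('top',(400,180,120,120))):
    x,y,w,h=b;im=cv2.resize(ims[n][y:y+h,x:x+w],None,fx=3.33,fy=3.33,interpolation=cv2.INTER_CUBIC)
    for q in [(-46,S,14),(-46,-S,14),(46,-S,14),(20,S,160),(20,-S,160),(32,S,160),(32,-S,160),(0,-70,148),(0,-70,51),(0,-50,51),(0,-50,63),(0,17,126),(-25,-70,154),(-25,0,154),(-25,70,154),(0,-87,126),(0,-53,126)]:
        u=(proj(n,X(r.x,[q]))[0]-[x,y]+.5)*3.33;cv2.circle(im,tuple(int(v) for v in u),2,(255,0,0),-1)
    o.append(im)
cv2.imwrite('pics/f0.png',np.hstack(o)[...,::-1])
E
```

```text
scene 158.0 [[295.1, 235.1], [314.9, 240.9], [305.4, 255.2], [285.2, 248.8]] W [[528.5, 84.8, 97.0], [530.6, 29.1, 97.0], [473.9, 26.6, 97.0], [472.2, 82.2, 97.0]] mean [501.3  55.7  97. ] [56.3, 55.8, 56.8, 55.6]
top 130.0 [[303.9, 221.8], [327.7, 223.2], [325.9, 246.4], [302.2, 244.8]] W [[529.9, 80.9, 97.0], [529.5, 25.7, 97.0], [474.5, 26.9, 97.0], [475.4, 81.6, 97.0]] mean [502.3  53.8  97. ] [54.5, 55.3, 55.0, 54.7]
rack [ 5.31131063e+02 -2.91038159e+02 -2.30827350e-01] -13.225432948387795 [[-0.1, -0.8], [1.5, 1.6], [-1.1, -1.2], [2.6, 0.2], [-0.9, 0.8], [0.4, 0.8], [-1.2, -3.2]]
[[ 515.1 -359.2  126. ]
 [ 515.1 -359.2   51. ]
 [ 519.7 -339.7   57. ]]
```

View pics/f0.png

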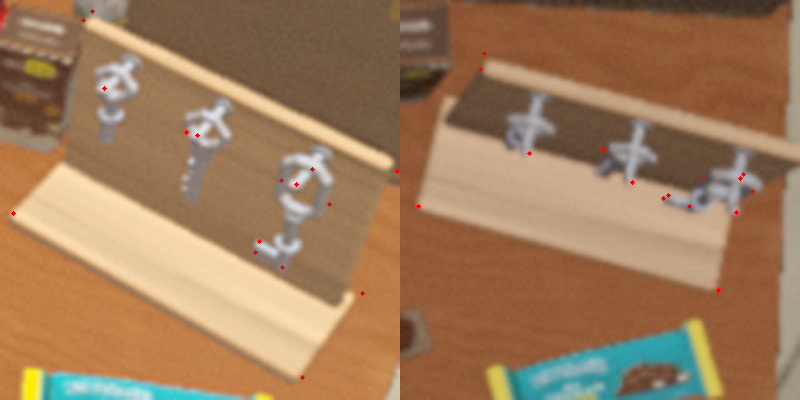

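The overlay shows the fit is good to about 1–3 px (hook-end dots at (733,207) in the right half, (300,180) in the left). I'll refine it by aligning image edges.

```bash
cat > rk.py <<'E'
from h import *
from scipy.optimize import least_squares
from scipy.ndimage import map_coordinates
def X(p,q):
    c,s=np.cos(p[2]),np.sin(p[2]);q=np.array(q,float).reshape(-1,3);return np.c_[p[0]+c*q[:,0]-s*q[:,1],p[1]+s*q[:,0]+c*q[:,1],q[:,2]]
def edgefit(p,edges,ims,rng,it=6):
    g={n:cv2.GaussianBlur(im.astype(float).mean(2),(0,0),.8) for n,im in ims.items()}
    for k in range(it):
        obs=[];R=rng if k<2 else rng*.6
        for n,a,b in edges:
            a,b=np.array(a,float),np.array(b,float)
            u0,u1=proj(n,X(p,[a,b]));t=(u1-u0)/np.linalg.norm(u1-u0);nn=np.array([-t[1],t[0]])
            for f in np.linspace(.08,.92,15):
                q=a+(b-a)*f;c=proj(n,X(p,q))[0];s=np.arange(-R,R+.01,.25)
                L=c+s[:,None]*nn;v=map_coordinates(g[n],[L[:,1],L[:,0]],order=1)
                d=abs(np.gradient(v));i=d.argmax()
                if d[i]>1.5: obs.append((n,q,nn,c@nn+s[i]))
        def res(p):return np.array([proj(n,X(p,q))[0]@nn-t for n,q,nn,t in obs])
        r=least_squares(res,p,loss='soft_l1',f_scale=.5,x_scale=[1,1,.01]);p=r.x
    return p,np.median(abs(res(p))),len(obs),[(e[0],round(float(np.median([res(p)[i] for i,o in enumerate(obs) if o[0]==e[0]])),2)) for e in edges[:1]]
E
python3 - <<'E'
from rk import *
ims={n:read_camera(n) for n in('scene','top')};S=115
E=lambda n,*l:[(n,a,b) for a,b in l]
top=[((-46,S,14),(-46,-S,14)),((20,S,160),(20,-S,160)),((32,S,160),(32,-S,160))]
side=[((-46,S,14),(20,S,14)),((-46,-S,14),(20,-S,14)),((20,S,14),(20,S,160)),((20,-S,14),(20,-S,160))]
p0=[531,-291,-.231]
for nm,ed in {'scene':E('scene',*top,*side),'top':E('top',top[0],top[2],side[0],side[1]),'both':E('scene',*top,*side)+E('top',top[0],top[2],*side[:2])}.items():
    p,m,n,_=edgefit(p0,ed,ims,5);print(nm,p.round(3),np.degrees(p[2]).round(2),m.round(2),n,X(p,[(0,-70,126)]).round(1))
T=[((-75,-150,95),(-75,150,95)),((75,-150,95),(75,150,95)),((-75,-150,95),(75,-150,95))]
pl=[((-28,-128,97),(28,-128,97)),((-28,-72,97),(28,-72,97)),((-28,-128,97),(-28,-72,97)),((28,-128,97),(28,-72,97))]
for nm,ed in {'pl scene':E('scene',*pl),'pl top':E('top',*pl),'till scene':E('scene',*pl,T[0],T[2]),'till top':E('top',*pl,T[0],T[2])}.items():
    p,m,n,_=edgefit([502,154,0],ed,ims,3);print(nm,p.round(3),np.degrees(p[2]).round(2),m.round(2),n,X(p,[(0,-100,97)]).round(1))
E
```

```text
Traceback (most recent call last):
  File "rk.py", line 19, in edgefit
    r=least_squares(res,p,loss='soft_l1',f_scale=.5,x_scale=[1,1,.01]);p=r.x
  File "rk.py", line 18, in res
    def res(p):return np.array([proj(n,X(p,q))[0]@nn-t for n,q,nn,t in obs])
                                ~~~~^^^^^^^^^^
  File "h.py", line 12, in proj
    k,d,T=K(n);R=T[:3,:3].T
          ~^^^
  File "h.py", line 4, in K
    p=camera_params(n);f=240/np.tan(np.radians(p['vfov'])/2)
ValueError: time passes only in moves, steps and waits
```

```bash
sed -i 's/^def K(n)/import functools\n@functools.lru_cache(None)\ndef K(n)/' h.py
cat > fit.py <<'E'
from rk import *
ims={n:read_camera(n) for n in('scene','top')};S=115
E=lambda n,*l:[(n,a,b) for a,b in l]
top=[((-46,S,14),(-46,-S,14)),((20,S,160),(20,-S,160)),((32,S,160),(32,-S,160))]
side=[((-46,S,14),(20,S,14)),((-46,-S,14),(20,-S,14)),((20,S,14),(20,S,160)),((20,-S,14),(20,-S,160))]
p0=[531,-291,-.231]
for nm,ed in {'scene':E('scene',*top,*side),'top':E('top',top[0],top[2],side[0],side[1]),'both':E('scene',*top,*side)+E('top',top[0],top[2],*side[:2])}.items():
    p,m,n,_=edgefit(p0,ed,ims,5);print(nm,p.round(3),np.degrees(p[2]).round(2),m.round(2),n,X(p,[(0,-70,126)]).round(1))
T=[((-75,-150,95),(-75,150,95)),((75,-150,95),(75,150,95)),((-75,-150,95),(75,-150,95))]
pl=[((-28,-128,97),(28,-128,97)),((-28,-72,97),(28,-72,97)),((-28,-128,97),(-28,-72,97)),((28,-128,97),(28,-72,97))]
for nm,ed in {'pl scene':E('scene',*pl),'pl top':E('top',*pl),'till scene':E('scene',*pl,T[0],T[2]),'till top':E('top',*pl,T[0],T[2])}.items():
    p,m,n,_=edgefit([502,154,0],ed,ims,3);print(nm,p.round(3),np.degrees(p[2]).round(2),m.round(2),n,X(p,[(0,-100,97)]).round(1))
E
python3 fit.py
```

```text
scene [ 5.27686e+02 -2.88158e+02 -2.28000e-01] -13.08 0.23 89 [[ 511.8 -356.3  126. ]]
top [ 5.29325e+02 -2.88809e+02 -2.28000e-01] -13.05 0.27 60 [[ 513.5 -357.   126. ]]
both [ 5.29209e+02 -2.88462e+02 -2.25000e-01] -12.88 0.26 150 [[ 513.6 -356.7  126. ]]
pl scene [5.00654e+02 1.55850e+02 7.00000e-03] 0.4 0.47 60 [[501.4  55.9  97. ]]
pl top [5.00619e+02 1.53605e+02 1.20000e-02] 0.68 0.43 60 [[501.8  53.6  97. ]]
till scene [4.98646e+02 1.55542e+02 2.40000e-02] 1.38 0.37 90 [[501.1  55.6  97. ]]
till top [5.00133e+02 1.53650e+02 1.50000e-02] 0.88 0.46 75 [[501.7  53.7  97. ]]
```

```bash
cat > d.py <<'E'
import sys;from h import *
from scipy.spatial.transform import Rotation as Ro
def st(v=1):
    s=read_state();q=s['eef_rot'];R=Ro.from_quat([q[1],q[2],q[3],q[0]]).as_matrix();s['R']=R
    s['yd']=np.degrees(np.arctan2(R[1,1],R[0,1]))
    if v:print('t%.1f'%s['t'],s['eef_pos'].round(1),'ydir %.1f'%s['yd'],'tilt',R[:2,2].round(3),'F',s['wrist_force'].round(1),'M',s['torque'].round(3),'gap %.1f'%(87*s['finger_gap']),'g %.1f'%s['grasp_force'],'q',s['qpos'].round(2))
    return s
if __name__=='__main__':
    s=st()
    if len(sys.argv)>1:
        a=list(map(float,sys.argv[1:]));print('cm',((s['R'].T@(np.array(a[:3])-s['eef_pos']))/10).round(2),'roll',round(-((a[3]-s['yd']+180)%360-180),1) if len(a)>3 else '')
E
python3 d.py 450 150 240 -15
```

```text
t0.6 [222.2 610.8 241.2] ydir 70.0 tilt [ 0. -0.] F [ 0.2 -0.3 -0.5] M [-0.03   0.011  0.028] gap 86.8 g 0.0 q [-1.32  0.33  0.04  1.47 -0.01  1.34 -0.06]
cm [-37.16 -35.52   0.13] roll 85.0
```

{"fn": "play_rows", "kwargs": {
  "steps": [
    [8.7,-37,-35.5,0,85],
    [8.7,-37,-35.5,0,85],
    [8.7,-37,-35.5,0,85],
    [8.7,-37,-35.5,0,85],
    [8.7,-37,-35.5,0,85],
    [8.7,-37,-35.5,0,85],
    [8.7,-37,-35.5,0,85],
    [8.7,-37,-35.5,0,85],
    [8.7,-37,-35.5,0,85],
    [8.7,-37,-35.5,0,85]
  ]
}}

```text
t: 1.55
eef_pos: [443.4, 160.3, 241.6]
eef_rot: [-0.0, 0.795, 0.606, 0.001]
wrist_force: [1.2, -0.2, 0.1]
finger_gap: 1.002
grasp_force: 0.0
```

```bash
python3 d.py 495 -353 230 -103
```

```text
t1.6 [443.4 160.3 241.6] ydir -15.3 tilt [0.001 0.001] F [ 1.2 -0.2  0.1] M [-0.128 -0.027 -0.045] gap 87.2 g 0.0 q [-0.92 -0.06  0.46  1.9   0.03  1.29 -0.73]
cm [-48.14  18.54   1.12] roll 87.7
```

{"fn": "play_rows", "kwargs": {
  "steps": [
    [5.5,-47.3,19.3,1,88],
    [5.5,-47.3,19.3,1,88],
    [5.5,-47.3,19.3,1,88],
    [5.5,-47.3,19.3,1,88],
    [5.5,-47.3,19.3,1,88],
    [5.5,-47.3,19.3,1,88],
    [5.5,-47.3,19.3,1,88],
    [5.5,-47.3,19.3,1,88],
    [5.5,-47.3,19.3,1,88],
    [5.5,-47.3,19.3,1,88]
  ]
}}

```text
t: 2.55
eef_pos: [506.1, -335.5, 231.7]
eef_rot: [0.0, 0.995, -0.098, 0.001]
wrist_force: [1.3, 0.7, 1.1]
finger_gap: 0.634
grasp_force: 0.0
```

{"fn": "play_rows", "kwargs": {
  "steps": [
    [5.5,0,0,0,0],
    [5.5,0,0,0,0]
  ]
}}

```text
t: 2.75
eef_pos: [504.9, -335.3, 230.9]
eef_rot: [0.001, 0.995, -0.097, -0.001]
wrist_force: [-0.2, -0.2, 0.6]
finger_gap: 0.635
grasp_force: 0.0
```

```bash
python3 d.py 513.5 -357 126 -103; python3 - <<'E'
from h import *
ims={n:read_camera(n) for n in('scene','top')}
o=[]
for n,(x,y,w,h) in(('scene',(420,200,90,110)),('top',(430,150,90,110))):
    o.append(cv2.resize(ims[n][y:y+h,x:x+w],None,fx=4.4,fy=4.4,interpolation=cv2.INTER_CUBIC))
cv2.imwrite('pics/a1.png',np.hstack(o)[...,::-1])
E
```

```text
t2.8 [ 504.9 -335.3  230.9] ydir -101.1 tilt [-0.002 -0.001] F [-0.2 -0.2  0.6] M [-0.009  0.2    0.029] gap 55.2 g 0.0 q [-0.26  0.36  0.98  1.63 -0.31  1.32 -0.99]
cm [ 1.28  1.95 10.49] roll 1.9
```

View pics/a1.png

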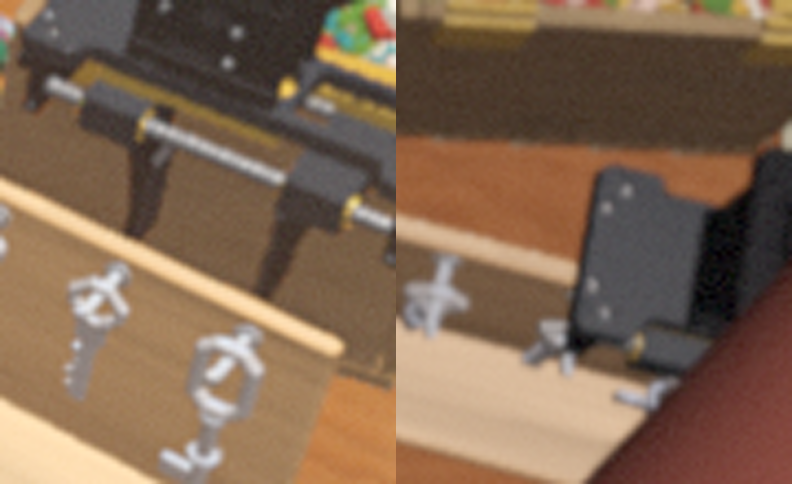

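The scene half shows the fingers (at (145,230) and (275,295)) above the flag key (bow at (225,370)), not yet over it. I'll shift across, then descend.

{"fn": "play_rows", "kwargs": {
  "steps": [
    [5.5,0.65,0.95,0,2],
    [5.5,1.3,1.95,0,2],
    [5.5,1.3,1.95,3,2],
    [5.5,1.3,1.95,6,2],
    [5.5,1.3,1.95,6,2],
    [5.5,1.3,1.95,6,2]
  ]
}}

```text
t: 3.45
eef_pos: [515.2, -354.8, 172.3]
eef_rot: [-0.0, 0.994, -0.112, 0.0]
wrist_force: [0.1, -0.8, 0.5]
finger_gap: 0.631
grasp_force: 0.0
```

```bash
python3 d.py 513.5 -357 126 -103; python3 - <<'E'
from h import *
snap('scene','a2.png',(410,220,100,90),6)
E
```

```text
t3.5 [ 515.2 -354.8  172.3] ydir -102.9 tilt [0. 0.] F [ 0.1 -0.8  0.5] M [-0.022  0.113 -0.055] gap 54.9 g 0.0 q [-0.18  0.46  0.94  1.65 -0.39  1.23 -0.95]
cm [-0.12  0.25  4.63] roll 0.1
```

View pics/a2.png

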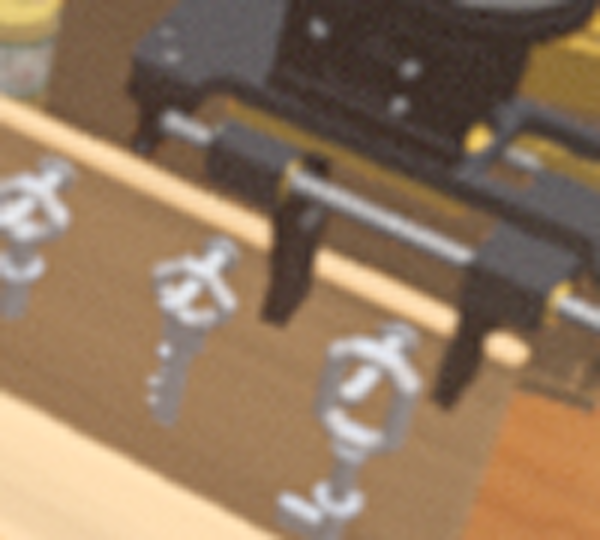

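The fingertips at (280,320) and (445,405) straddle the bow at (368,390), so I'll go down and grip.

{"fn": "play_rows", "kwargs": {
  "steps": [
    [5.5,-0.1,0.2,2.3,0],
    [5.5,-0.1,0.2,4.6,0],
    [5.5,-0.1,0.2,4.6,0],
    [4,-0.1,0.2,4.6,0],
    [3,-0.1,0.2,4.6,0],
    [3,-0.1,0.2,4.6,0],
    [3,-0.1,0.2,4.6,0],
    [3,-0.1,0.2,4.6,0]
  ],
  "force": 35
}}

```text
t: 4.3
eef_pos: [513.8, -357.5, 126.4]
eef_rot: [0.0, 0.994, -0.113, 0.001]
wrist_force: [0.2, -0.2, 5.0]
finger_gap: 0.383
grasp_force: 35.1
```

```bash
python3 d.py
```

```text
t4.3 [ 513.8 -357.5  126.4] ydir -102.9 tilt [ 0.001 -0.001] F [ 0.2 -0.2  5. ] M [-0.061  0.174  0.023] gap 33.4 g 35.1 q [-0.15  0.5   0.91  1.7  -0.43  1.15 -0.92]
```

{"fn": "play_rows", "kwargs": {
  "steps": [
    [3,0,0,-0.7,0],
    [3,0,0,-1.4,0],
    [3,0,0,-1.4,0],
    [3,-2,0,-1.4,0],
    [3,-4,0,-1.4,0],
    [3,-6,0,-1.4,0],
    [3,-6,0,-5,0],
    [3,-6,0,-9,0],
    [3,-6,0,-9,0],
    [3,-6,0,-9,0]
  ]
}}

```text
t: 5.3
eef_pos: [455.3, -343.7, 216.1]
eef_rot: [-0.0, 0.994, -0.112, 0.001]
wrist_force: [-0.1, -0.1, -1.4]
finger_gap: 0.384
grasp_force: 35.1
```

```bash
python3 d.py 501.5 54.7 200 -1
```

```text
t5.3 [ 455.3 -343.7  216.1] ydir -102.9 tilt [ 0.002 -0.   ] F [-0.1 -0.1 -1.4] M [-0.045  0.175  0.031] gap 33.4 g 35.1 q [-0.29  0.28  1.03  1.74 -0.26  1.26 -0.99]
cm [ -4.39 -39.87   1.61] roll -101.9
```

```bash
python3 - <<'E'
from h import *
print(at_z('scene',[[318,235],[348,259],[383,232]],0).round())
for a,b in(((355,140),(350,122)),((348,213),(311,180)),((318,203),(315,152)),):print([x.round() if hasattr(x,'round') else x for x in tri(a,b)])
E
```

```text
[[654.  82.   0.]
 [601. -35.   0.]
 [747. -80.   0.]]
[array([679.,  -7., 316.]), np.float64(2.0)]
[array([654.,  36.,  91.]), np.float64(80.0)]
[array([692.,  80.,  95.]), np.float64(38.0)]
```

{"fn": "play_rows", "kwargs": {
  "steps": [
    [3,-2,-20,0,-50],
    [3,-2,-20,0,-50],
    [3,-2,-20,0,-50],
    [3,-2,-20,0,-50],
    [3,-2,-20,0,-50],
    [3,-2,-20,0,-50],
    [3,-2,-20,0,-50],
    [3,-2,-20,0,-50]
  ]
}}

```text
t: 6.1
eef_pos: [479.6, -144.3, 214.7]
eef_rot: [-0.0, 0.949, 0.316, -0.001]
wrist_force: [-0.5, -0.3, -0.7]
finger_gap: 0.384
grasp_force: 35.1
```

{"fn": "play_rows", "kwargs": {
  "steps": [
    [3,3.3,-6.5,0,-9],
    [3,6.7,-13,0,-18],
    [3,6.7,-13,0,-27],
    [3,9,-13.5,0,-36],
    [3,11.5,-14,0,-45],
    [3,13.7,-14.6,0,-54],
    [3,13.7,-14.6,0,-54],
    [3,13.7,-14.6,0,-54],
    [3,13.7,-14.6,0,-54]
  ]
}}

```text
t: 7.0
eef_pos: [501.1, 54.0, 215.1]
eef_rot: [-0.0, 0.702, 0.712, -0.0]
wrist_force: [0.6, -0.6, -0.5]
finger_gap: 0.386
grasp_force: 35.1
```

```bash
python3 d.py 501.5 54.7 200 1;  python3 - <<'E'
from h import *
ims={n:read_camera(n) for n in('scene','top')}
o=[]
for n,(x,y,w,h) in(('scene',(265,190,80,100)),('top',(280,180,80,100))):
    o.append(cv2.resize(ims[n][y:y+h,x:x+w],None,fx=5,fy=5,interpolation=cv2.INTER_CUBIC))
cv2.imwrite('pics/a3.png',np.hstack(o)[...,::-1])
E
```

```text
t7.0 [501.1  54.  215.1] ydir 0.8 tilt [-0.001 -0.001] F [ 0.6 -0.6 -0.5] M [-0.081  0.033  0.006] gap 33.6 g 35.1 q [-0.87  0.04  0.7   1.88 -0.03  1.24 -0.15]
cm [0.07 0.04 1.51] roll -0.2
```

View pics/a3.png

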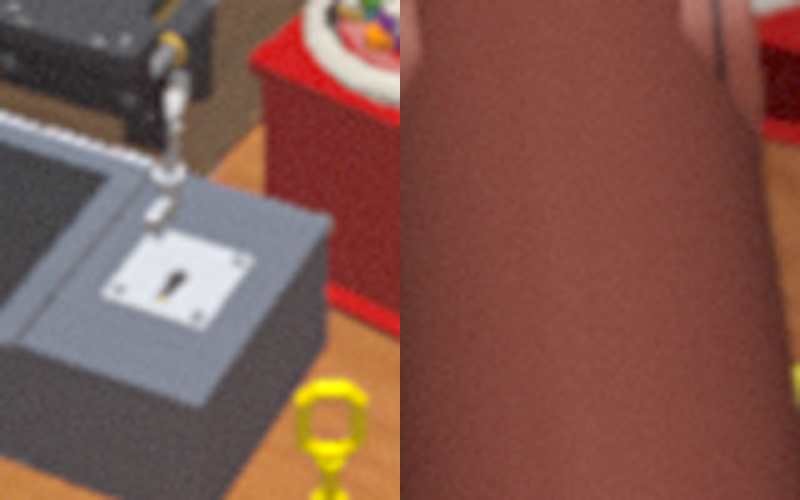

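The scene half shows the key above the plate: collar at crop (168,175), tip at about (172,228), flag to the front, keyhole at about (180,275) with its slot towards the front. The arm hides the top view. I'll fit the key silhouette in the scene camera so the camera bias cancels.

```bash
cat > kf.py <<'E'
from d import *
import itertools
def cyl(r,z0,z1):
    a=np.linspace(0,2*np.pi,24);return np.array([(r*np.cos(t),r*np.sin(t),z) for z in(z0,z1) for t in a])
parts=[cyl(4.5,0,50),cyl(8,21,24),np.array([(x,y,z) for x in(-2.5,2.5) for y in(0,20) for z in(0,12)])]
def keyfit(im,tip,yaw):  # tip pose guess, key yaw deg; key tip frame
    c=proj('scene',[tip])[0];x,y=int(c[0])-16,int(c[1])-20;w,h=32,28;SS=6
    g=cv2.resize(cv2.GaussianBlur(im,(0,0),.5).min(2)[y:y+h,x:x+w].astype(np.float32),None,fx=2,fy=2)
    def score(p):
        m=np.zeros((h*SS,w*SS),np.uint8);t=np.radians(p[2]);R=np.array([[np.cos(t),-np.sin(t),0],[np.sin(t),np.cos(t),0],[0,0,1]])
        for q in parts:
            u=(proj('scene',q@R.T+[p[0],p[1],tip[2]+(p[3] if len(p)>3 else 0)])-[x,y]+.5)*SS
            cv2.fillConvexPoly(m,cv2.convexHull(u.astype(np.int32)),255)
        m=cv2.resize(cv2.GaussianBlur(m,(0,0),SS*.6),(w*2,h*2),interpolation=cv2.INTER_AREA).astype(float)
        return np.corrcoef(m.ravel(),g.ravel())[0,1]
    best=max(((score((tip[0]+a,tip[1]+b,yaw+e)),a,b,e) for a in range(-6,7,2) for b in range(-6,7,2) for e in(-6,0,6)))
    from scipy.optimize import minimize
    r=minimize(lambda v:-score((tip[0]+v[0],tip[1]+v[1],yaw+v[2]*3)),[best[1],best[2],best[3]/3],method='Nelder-Mead',options=dict(initial_simplex=[[best[1]+i,best[2]+j,best[3]/3+k] for i,j,k in((0,0,0),(1.5,0,0),(0,1.5,0),(0,0,1))]))
    return best,r.x*[1,1,3],-r.fun
E
python3 - <<'E'
from kf import *
s=st(0);im=read_camera('scene');p=s['eef_pos']
print(keyfit(im,p-[0,0,75],s['yd']+180))
print(proj('scene',[p-[0,0,75]]))
E
```

```text
((np.float64(0.24304188717875694), -6, 0, -6), array([-25.63257941,  -5.0616661 ,   9.9656676 ]), np.float64(0.5175130817491532))
[[300.15305606 231.89984914]]
```

```bash
python3 - <<'E'
s=open('kf.py').read()
s=s.replace("    def score(p):","""    W=np.ones((h,w),np.uint8);q=proj('scene',[(501.3+a,55.8+b,97) for a,b in((32,32),(32,-32),(-32,-32),(-32,32))])-[x,y]
    cv2.fillConvexPoly(W,q.astype(np.int32),0);W=cv2.resize(W,(2*w,2*h),interpolation=cv2.INTER_NEAREST).ravel()>0
    def score(p):""").replace("np.corrcoef(m.ravel(),g.ravel())","np.corrcoef(m.ravel()[W],g.ravel()[W])")
open('kf.py','w').write(s)
E
python3 - <<'E'
from kf import *
s=st(0);im=read_camera('scene');p=s['eef_pos']
for dz in(0,1.5,-1.5):print(dz,keyfit(im,p-[0,0,75+dz],s['yd']+180))
q=p-[0,0,75];x,y=int(300-20),int(232-30);I=cv2.resize(im[y:y+50,x:x+40],None,fx=12,fy=12,interpolation=cv2.INTER_CUBIC)
for P in parts:
    t=np.radians(s['yd']+180);R=np.array([[np.cos(t),-np.sin(t),0],[np.sin(t),np.cos(t),0],[0,0,1]])
    u=(proj('scene',P@R.T+q)-[x,y]+.5)*12;cv2.polylines(I,[cv2.convexHull(u.astype(np.int32))],True,(255,0,0),1)
H=(proj('scene',[(501.3+5.4*np.cos(a),55.8+5.4*np.sin(a),97) for a in np.linspace(0,6.3,30)])-[x,y]+.5)*12
cv2.polylines(I,[H.astype(np.int32)],True,(0,200,0),1)
cv2.imwrite('pics/a4.png',I[...,::-1])
E
```

```text
0 ((np.float64(0.3159370261947995), -4, 2, 6), array([-3.96007692,  2.00319013,  8.92648967]), np.float64(0.3181922195074195))
1.5 ((np.float64(0.31055808716520333), -4, 2, 6), array([-3.76040059,  2.1438561 , 11.56561857]), np.float64(0.3134866021890749))
-1.5 ((np.float64(0.3152869572083408), -6, 0, 6), array([-6.84654506,  0.74577694, 10.6565648 ]), np.float64(0.31774720545438595))
```

View pics/a4.png

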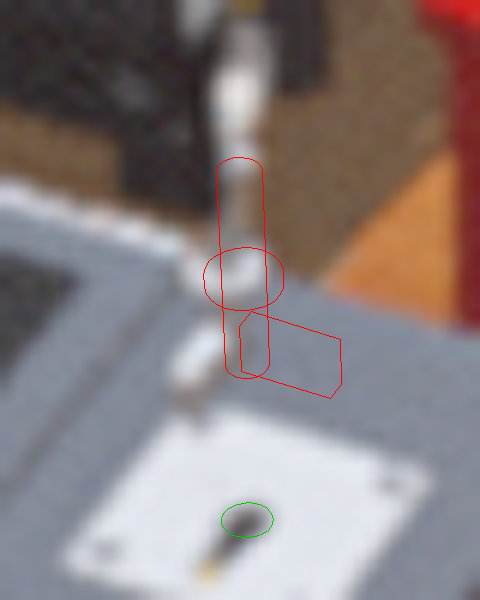

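The overlay shows my flag model was turned by 90°. The real flag points down-left (195,365), and the keyhole ring matches the plate. The collar sits about 1.5 px left of the model. Refitting with the yaw corrected.

```bash
python3 - <<'E'
from kf import *
s=st(0);im=read_camera('scene');p=s['eef_pos']
for dz in(0,2,-2):print(dz,keyfit(im,p-[0,0,75+dz],s['yd']+90))
# horizontal profile: brightness centroid deviations of shank rows vs model axis
g=im.min(2).astype(float)
for z in(10,16,30,36,42,46):
    u=proj('scene',[p-[0,0,75-z]])[0];r=int(round(u[1]));c=int(round(u[0]));print(z,u.round(1),g[r,c-7:c+8].astype(int))
E
```

```text
0 ((np.float64(0.35032847787919363), 2, 4, -6), array([  2.67161583,   4.13937488, -14.54260422]), np.float64(0.37024629213056276))
2 ((np.float64(0.3513509091895495), 6, 6, -6), array([ 6.84283818,  5.98760342, -7.68692308]), np.float64(0.3547446405497735))
-2 ((np.float64(0.35024774264780884), 2, 4, -6), array([  2.34266761,   3.8207626 , -11.40451389]), np.float64(0.36135467676335814))
10 [299.9 228.7] [126 129 141 169 190 172 141 127 126 132 131 135 133 131 132]
16 [299.9 226.8] [122 124 128 128 129 133 132 129 132 129 132 135 137 133 136]
30 [299.7 222.3] [198 195 172 148 131 128 140 153 142  97  65  72  71  72  74]
36 [299.6 220.4] [ 99  82  66  67  83 103 121 101  73  68  67  69  75  70  71]
42 [299.5 218.4] [ 43  49  39  40  44  75 100  97  74  68  70  71  74  73  70]
46 [299.5 217.1] [ 39  41  45  40  38  48  80 101 100  73  67  75  72  69  72]
```

The tip has little contrast against the grey panel, so I'll carry the key over the black lid insert, where a fit gives its position and tilt in the hand clearly.

{"fn": "play_rows", "kwargs": {
  "steps": [
    [3,4,-1,0,0],
    [3,8,-2,0.8,0],
    [3,11,-2,1.5,0],
    [3,11,-2,1.5,0],
    [3,11,-2,1.5,0],
    [3,11,-2,1.5,0]
  ]
}}

```text
t: 7.85
eef_pos: [479.7, 163.2, 200.7]
eef_rot: [0.0, 0.701, 0.713, 0.0]
wrist_force: [-0.3, 0.0, -0.6]
finger_gap: 0.383
grasp_force: 35.1
```

```bash
cat > kf2.py <<'E'
from d import *
from kf import parts
from scipy.optimize import minimize
bow=[np.array([(a,b,z) for a in(-4,4) for b in bb for z in zz]) for bb,zz in(((-17,-9),(66,94)),((9,17),(66,94)),((-14,14),(55,63)))]
allp=[np.array([(4.5*np.cos(t),4.5*np.sin(t),z) for z in(0,56) for t in np.linspace(0,6.28,24)])]+parts[1:]+bow
def place(q,v,tcp,yd): # v: dx,dy mm, tilt about tool-y axis(deg), tilt other, yaw deg ; key-tip frame, grip at z=75
    R=Ro.from_euler('z',yd+90+v[4],degrees=True)*Ro.from_euler('yx',[v[2],v[3]],degrees=True)
    return R.apply(q-[0,0,75])+tcp+[v[0],v[1],0]
def avg(n=12): return np.mean([read_camera('scene').astype(np.float32) for _ in range(n)],0)
def render(v,tcp,yd,box,SS=6):
    x,y,w,h=box;m=np.zeros((h*SS,w*SS),np.uint8)
    for q in allp:
        u=(proj('scene',place(q,v,tcp,yd))-[x,y]+.5)*SS;cv2.fillConvexPoly(m,cv2.convexHull(u.round().astype(np.int32)),255)
    return cv2.resize(cv2.GaussianBlur(m,(0,0),SS*.6),(w,h),interpolation=cv2.INTER_AREA).astype(float)/255
E
python3 - <<'E'
from kf2 import *
s=st();im=avg();np.save('im1.npy',im);p=s['eef_pos']
c=proj('scene',[p-[0,0,75]])[0];print(c)
x,y=int(c[0])-20,int(c[1])-28;I=cv2.resize(im[y:y+45,x:x+40],None,fx=13,fy=13,interpolation=cv2.INTER_CUBIC).clip(0,255).astype(np.uint8);J=I.copy()
for P in allp:
    u=(proj('scene',place(P,[0]*5,p,s['yd']))-[x,y]+.5)*13;cv2.polylines(J,[cv2.convexHull(u.astype(np.int32))],True,(255,0,0),1)
cv2.imwrite('pics/a5.png',cv2.resize(np.hstack([I,J]),(800,450))[...,::-1])
E
```

```text
t7.8 [479.7 163.2 200.7] ydir 1.0 tilt [ 0. -0.] F [-0.3  0.  -0.6] M [-0.13   0.068  0.005] gap 33.3 g 35.1 q [-0.99  0.06  0.6   1.89 -0.04  1.2  -0.36]
[257.74551719 228.92543589]
```

View pics/a5.png

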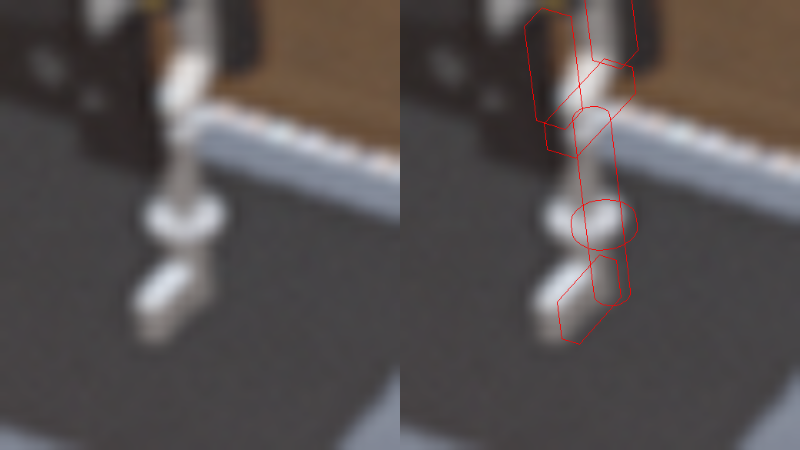

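The averaged view shows the key sharply against the black insert: collar at (185,215), flag at (165,300). It sits about 2 px left of the nominal model (right half). Now I fit it numerically.

```bash
cat >> kf2.py <<'E'
def fit(im,tcp,yd,free,v0=(0,0,0,0,0)):
    c=proj('scene',[tcp-[0,0,75]])[0];box=(int(c[0])-13,int(c[1])-13,24,22);x,y,w,h=box  # below bow only
    g=cv2.GaussianBlur(im.min(2),(0,0),.3)[y:y+h,x:x+w];A=np.clip(g,60,150)
    def cost(f):
        v=np.array(v0,float);v[free]=f;m=render(v,tcp,yd,box);return -np.corrcoef(m.ravel(),A.ravel())[0,1]
    r=None
    for st0 in((0,0),(2,2),(-2,3)):
        f0=np.zeros(len(free));f0[0]=st0[0]
        if len(f0)>1:f0[1]=st0[1]
        q=minimize(cost,f0,method='Nelder-Mead',options=dict(initial_simplex=np.vstack([f0,f0+2.5*np.eye(len(f0))]),xatol=.05,fatol=1e-5,maxiter=400))
        if r is None or q.fun<r.fun:r=q
    v=np.array(v0,float);v[free]=r.x;return v,r.fun
E
python3 - <<'E'
from kf2 import *
s=st(0);im=np.load('im1.npy');p=s['eef_pos'];yd=s['yd']
for free in([0,1],[0,1,4],[0,1,2],[0,1,2,4],[0,1,2,3,4],[1,2,4]):
    v,f=fit(im,p,yd,free);print(free,v.round(2),round(f,4),'tip off',(place(np.zeros((1,3)),v,p,yd)[0]-p+[0,0,75]).round(2))
E
```

```text
[0, 1] [1.57 5.43 0.   0.   0.  ] -0.8231 tip off [ 1.57  5.43 -0.  ]
[0, 1, 4] [ 1.73  5.07  0.    0.   -4.32] -0.8253 tip off [1.73 5.07 0.  ]
[0, 1, 2] [ 1.69  1.65 -3.6   0.    0.  ] -0.8358 tip off [1.6  6.36 0.15]
[0, 1, 2, 4] [ 2.2   2.09 -3.58  0.   -0.02] -0.8346 tip off [2.12 6.77 0.15]
[0, 1, 2, 3, 4] [ 2.72 -0.38 -5.47  0.95  1.71] -0.8399 tip off [1.13 6.7  0.35]
[1, 2, 4] [ 0.    2.61 -2.13  0.   -1.07] -0.8231 tip off [-0.    5.4   0.05]
```

In the camera frame the tip is about (1.7, 6.0) mm off nominal: a 3.5° tilt about the pad axis plus camera bias. I'll move so the tip is over the hole, then go down gently while watching the force.

{"fn": "play_rows", "kwargs": {
  "steps": [
    [3,-4,1,0,0],
    [3,-8,2,0,0],
    [3,-11.3,2,0,0],
    [3,-11.3,2,0,0],
    [3,-11.3,2,1.5,0],
    [3,-11.3,2,2,0],
    [3,-11.3,2,2.4,0],
    [3,-11.3,2,2.4,0],
    [3,-11.3,2,2.4,0]
  ]
}}

```text
t: 9.35
eef_pos: [501.5, 52.1, 176.7]
eef_rot: [0.0, 0.7, 0.714, 0.0]
wrist_force: [-0.1, -0.8, -0.1]
finger_gap: 0.38
grasp_force: 35.1
```

```bash
python3 d.py 499.6 49.8 172 1; python3 - <<'E'
from kf2 import *
s=st(0);im=avg(8);np.save('im2.npy',im);p=s['eef_pos']
c=proj('scene',[p-[-1.7,-6,75]])[0];print(c,proj('scene',[(501.3,55.8,97)]))
x,y=int(c[0])-16,int(c[1])-16;I=cv2.resize(im[y:y+32,x:x+32],(560,560),interpolation=cv2.INTER_CUBIC).clip(0,255).astype(np.uint8)
cv2.imwrite('pics/a6.png',I[...,::-1])
E
```

```text
t9.3 [501.5  52.1 176.7] ydir 1.1 tilt [ 0. -0.] F [-0.1 -0.8 -0.1] M [-0.046  0.063  0.023] gap 33.1 g 35.1 q [-0.85  0.08  0.7   1.93 -0.06  1.15 -0.11]
cm [-0.23 -0.2   0.47] roll 0.1
[299.59839263 242.70299685] [[300.1152943  244.84667505]]
```

View pics/a6.png

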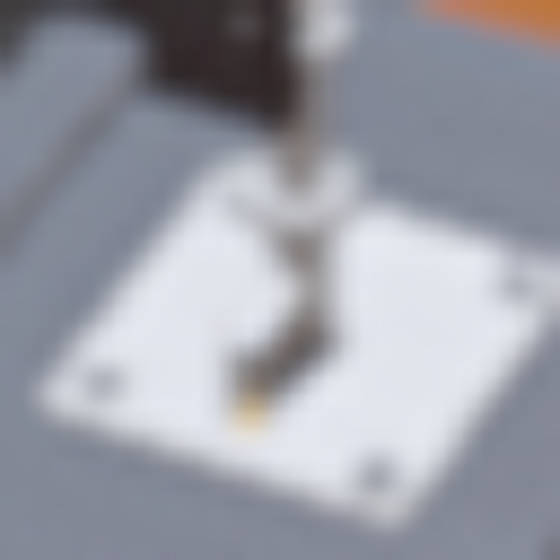

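The tip and flag hang just above the keyhole (shank end about (310,335), slot end visible at (245,410)), which matches the estimate. That was my last picture; from here I go by force and pose.

{"fn": "play_rows", "kwargs": {
  "steps": [
    [3,-0.23,-0.2,0,0],
    [3,-0.23,-0.2,0.2,0],
    [3,-0.23,-0.2,0.4,0],
    [3,-0.23,-0.2,0.5,0],
    [3,-0.23,-0.2,0.6,0],
    [3,-0.23,-0.2,0.7,0],
    [3,-0.23,-0.2,0.7,0]
  ]
}}

```text
t: 10.45
eef_pos: [500.4, 49.9, 171.6]
eef_rot: [-0.0, 0.7, 0.714, 0.001]
wrist_force: [-7.0, -0.5, 24.0]
finger_gap: 0.387
grasp_force: 35.0
```

```bash
python3 d.py 499.6 49.8 172 1
```

```text
t10.4 [500.4  49.9 171.6] ydir 1.1 tilt [0.001 0.002] F [-7.  -0.5 24. ] M [-0.264  2.206 -0.041] gap 33.7 g 35.0 q [-0.85  0.08  0.7   1.94 -0.06  1.14 -0.1 ]
cm [-0.01 -0.08 -0.04] roll 0.1
```

{"fn": "play_rows", "kwargs": {
  "steps": [
    [3,0,0,-0.35,0],
    [3,0,0.1,-0.35,0],
    [3,0,0.1,-0.1,0],
    [3,0,0.1,-0.05,0],
    [3,0,0.1,-0.05,0]
  ]
}}

```text
t: 10.95
eef_pos: [501.6, 49.9, 171.6]
eef_rot: [0.0, 0.7, 0.714, 0.001]
wrist_force: [-5.0, -0.3, 22.0]
finger_gap: 0.384
grasp_force: 35.1
```

{"fn": "play_rows", "kwargs": {
  "steps": [
    [3,0,0,-0.35,0],
    [3,0,0.1,-0.35,0],
    [3,0,0.1,-0.05,0],
    [3,0,0.1,0,0],
    [3,0,0.1,0,0]
  ]
}}

```text
t: 11.45
eef_pos: [502.5, 49.8, 171.6]
eef_rot: [0.0, 0.7, 0.714, 0.001]
wrist_force: [-3.6, 0.4, 22.3]
finger_gap: 0.385
grasp_force: 35.1
```

{"fn": "play_rows", "kwargs": {
  "steps": [
    [3,0,0,-0.35,0],
    [3,0.15,-0.1,-0.35,0],
    [3,0.15,-0.1,-0.05,0],
    [3,0.15,-0.1,0,0],
    [3,0.15,-0.1,0,0]
  ]
}}

```text
t: 11.95
eef_pos: [501.0, 51.3, 170.7]
eef_rot: [0.0, 0.7, 0.714, 0.001]
wrist_force: [-2.5, -0.4, 13.3]
finger_gap: 0.384
grasp_force: 35.0
```

```bash
python3 d.py
```

```text
t11.9 [501.   51.3 170.7] ydir 1.1 tilt [0.001 0.001] F [-2.5 -0.4 13.3] M [-0.137  0.973 -0.013] gap 33.4 g 35.0 q [-0.85  0.09  0.7   1.94 -0.06  1.14 -0.11]
```

{"fn": "play_rows", "kwargs": {
  "steps": [
    [3,0,0,-0.35,0],
    [3,0.1,0,-0.35,0],
    [3,0.1,0,-0.05,0],
    [3,0.1,0,0,0],
    [3,0.1,0,0,0]
  ]
}}

```text
t: 12.45
eef_pos: [501.0, 52.3, 170.7]
eef_rot: [0.0, 0.7, 0.714, 0.001]
wrist_force: [-2.2, -0.1, 13.0]
finger_gap: 0.384
grasp_force: 35.0
```

{"fn": "play_rows", "kwargs": {
  "steps": [
    [3,0,0,-0.35,0],
    [3,0.1,0,-0.35,0],
    [3,0.1,0,-0.05,0],
    [3,0.1,0,0,0],
    [3,0.1,0,0,0]
  ]
}}

```text
t: 12.95
eef_pos: [501.0, 53.2, 170.7]
eef_rot: [0.0, 0.7, 0.714, 0.001]
wrist_force: [-1.3, -1.3, 12.4]
finger_gap: 0.388
grasp_force: 35.0
```

```bash
python3 d.py
```

```text
t12.9 [501.   53.2 170.7] ydir 1.1 tilt [0.001 0.001] F [-1.3 -1.3 12.4] M [-0.133  0.851 -0.016] gap 33.7 g 35.0 q [-0.85  0.09  0.7   1.94 -0.06  1.14 -0.11]
```

No entry yet, so I'll re-measure the key in the hand over the lid and measure the open keyhole itself.

{"fn": "play_rows", "kwargs": {
  "steps": [
    [3,0,0,-1.5,0],
    [3,2,-1,-3,0],
    [3,6,-2,-3,0],
    [3,11,-2,-3,0],
    [3,11,-2,-3,0],
    [3,11,-2,-3,0],
    [3,11,-2,-3,0]
  ]
}}

```text
t: 13.65
eef_pos: [478.3, 161.5, 199.5]
eef_rot: [0.0, 0.701, 0.713, -0.001]
wrist_force: [-0.2, -0.2, -0.7]
finger_gap: 0.386
grasp_force: 35.1
```

```bash
python3 - <<'E'
from kf2 import *
s=st();im=avg(16);np.save('im3.npy',im);p=s['eef_pos'];yd=s['yd']
for free in([0,1,2],[0,1,2,4],[0,1,2,3,4]):
    v,f=fit(im,p,yd,free);print(free,v.round(2),round(f,4),'tip off',(place(np.zeros((1,3)),v,p,yd)[0]-p+[0,0,75]).round(2))
# plate+hole model fit: bright plate minus hole and slot
def plate(pp,box,SS=8):
    x,y,w,h=box;m=np.full((h*SS,w*SS),.62,np.float32)
    c,s_=np.cos(pp[2]),np.sin(pp[2]);X=lambda q:((proj('scene',[(pp[0]+c*a-s_*b,pp[1]+s_*a+c*b,97) for a,b in q])-[x,y]+.5)*SS).round().astype(np.int32)
    cv2.fillConvexPoly(m,X([(28,28),(28,-28),(-28,-28),(-28,28)]),1.)
    cv2.fillConvexPoly(m,X([(0,3.6),(0,-3.6),(-21.2,-3.6),(-21.2,3.6)]),.25)
    cv2.fillConvexPoly(m,X([(5.4*np.cos(t),5.4*np.sin(t)) for t in np.linspace(0,6.28,40)]),.25)
    return cv2.resize(cv2.GaussianBlur(m,(0,0),SS*.6),(w,h),interpolation=cv2.INTER_AREA)
for nm,box in(('plate',(280,229,40,32)),('hole',(292,238,15,15))):
    x,y,w,h=box;A=im.min(2)[y:y+h,x:x+w]
    r=minimize(lambda f:-np.corrcoef(plate((501.3+f[0],55.8+f[1],.017+f[2]/50),box).ravel(),A.ravel())[0,1],[0,0,0],method='Nelder-Mead',options=dict(initial_simplex=[[0,0,0],[2,0,0],[0,2,0],[0,0,2]]))
    print(nm,(r.x*[1,1,1/50]+[501.3,55.8,.017]).round(3),r.fun)
E
```

```text
t13.7 [478.3 161.5 199.5] ydir 1.0 tilt [-0.001 -0.001] F [-0.2 -0.2 -0.7] M [-0.085  0.097  0.001] gap 33.6 g 35.1 q [-0.98  0.06  0.6   1.89 -0.03  1.2  -0.36]
[0, 1, 2] [ 1.32  2.77 -3.62  0.    0.  ] -0.8659 tip off [1.24 7.5  0.15]
[0, 1, 2, 4] [ 1.41  2.57 -4.07  0.    1.28] -0.8665 tip off [1.2  7.89 0.19]
[0, 1, 2, 3, 4] [ 1.83  1.46 -4.84  1.12  1.07] -0.8688 tip off [0.14 7.73 0.28]
plate [5.0144e+02 5.6198e+01 5.0000e-03] -0.9141389643485114
hole [5.0256e+02 5.5758e+01 2.0000e-03] -0.9292342877350833
```

```bash
python3 - <<'E'
from kf2 import *
s=st();im=avg(16);np.save('im3.npy',im);p=st()['eef_pos'];yd=s['yd']
for free in([0,1],[0,1,2],[0,1,2,4],[0,1,2,3,4]):
    v,f=fit(im,p,yd,free);print(free,v.round(2),round(f,4),'tip off',(place(np.zeros((1,3)),v,p,yd)[0]-p+[0,0,75]).round(2))
# sensitivity: vertical slip
for dz in(-2,-1,1,2):
    v,f=fit(im,p+[0,0,dz],yd,[0,1,2]);print(dz,v.round(2),round(f,4),'tip off',(place(np.zeros((1,3)),v,p,yd)[0]-p+[0,0,75]).round(2))
E
```

```text
t14.4 [478.4 162.7 200. ] ydir 1.1 tilt [ 0. -0.] F [ 0.4  0.4 -0.1] M [-0.061  0.075  0.055] gap 33.5 g 35.1 q [-0.98  0.06  0.59  1.89 -0.03  1.2  -0.36]
t15.2 [478.4 162.6 200. ] ydir 1.1 tilt [-0. -0.] F [-0.3 -0.4  0.1] M [-0.1    0.033 -0.01 ] gap 33.6 g 35.1 q [-0.98  0.06  0.59  1.89 -0.03  1.2  -0.36]
[0, 1] [1.07 5.87 0.   0.   0.  ] -0.8668 tip off [1.07 5.87 0.  ]
[0, 1, 2] [ 0.83  2.45 -3.16  0.    0.  ] -0.8762 tip off [0.75 6.58 0.11]
[0, 1, 2, 4] [ 0.88  2.4  -3.29  0.    0.55] -0.8763 tip off [0.76 6.69 0.12]
[0, 1, 2, 3, 4] [ 1.91  1.59 -3.82  1.57  0.14] -0.8773 tip off [-0.24  6.54  0.19]
-2 [ 1.95  1.98 -4.61  0.    0.  ] -0.9187 tip off [1.84 8.   0.24]
-1 [ 1.91  2.37 -4.2   0.    0.  ] -0.877 tip off [1.8  7.86 0.2 ]
1 [ 0.52  3.15 -2.04  0.    0.  ] -0.8754 tip off [0.47 5.82 0.05]
2 [ 0.55  2.19 -2.75  0.    0.  ] -0.8177 tip off [0.48 5.79 0.09]
```

{"fn": "play_rows", "kwargs": {
  "steps": [
    [3,-4,1,0,0.8],
    [3,-8,2,0,0.8],
    [3,-11.38,2.07,0,0.8],
    [3,-11.38,2.07,1.3,0.8],
    [3,-11.38,2.07,2.4,0.8],
    [3,-11.38,2.07,2.4,0.8],
    [3,-11.38,2.07,2.4,0.8],
    [3,-11.38,2.07,2.4,0.8],
    [3,-11.38,2.07,2.4,0.8]
  ]
}}

```text
t: 16.15
eef_pos: [501.4, 49.9, 176.3]
eef_rot: [0.0, 0.705, 0.709, 0.0]
wrist_force: [-0.1, -0.6, -0.3]
finger_gap: 0.384
grasp_force: 35.1
```

```bash
python3 d.py 501.3 49.2 170.4 0.3
```

```text
t16.1 [501.4  49.9 176.3] ydir 0.3 tilt [0.001 0.   ] F [-0.1 -0.6 -0.3] M [-0.075  0.04  -0.009] gap 33.4 g 35.1 q [-0.85  0.08  0.7   1.93 -0.06  1.15 -0.12]
cm [-0.07 -0.01  0.59] roll 0.0
```

{"fn": "play_rows", "kwargs": {
  "steps": [
    [3,0,0,0.3,0],
    [3,0,0,0.45,0],
    [3,0,0,0.56,0],
    [3,0,0,0.56,0],
    [3,0,0,0.56,0]
  ]
}}

```text
t: 16.65
eef_pos: [501.9, 49.6, 171.9]
eef_rot: [0.0, 0.705, 0.709, 0.001]
wrist_force: [-2.7, -1.2, 15.2]
finger_gap: 0.381
grasp_force: 35.1
```

{"fn": "play_rows", "kwargs": {
  "steps": [
    [3,0,0,-0.25,0],
    [3,0.07,0,-0.25,0],
    [3,0.07,0,-0.05,0],
    [3,0.07,0,0,0],
    [3,0.07,0,0,0]
  ]
}}

```text
t: 17.15
eef_pos: [501.6, 50.2, 170.4]
eef_rot: [0.0, 0.705, 0.709, 0.001]
wrist_force: [1.5, 0.7, 0.1]
finger_gap: 0.381
grasp_force: 35.1
```

{"fn": "play_rows", "kwargs": {
  "steps": [
    [3,0,0,-0.25,0],
    [3,0,0.08,-0.25,0],
    [3,0,0.08,-0.05,0],
    [3,0,0.08,0,0],
    [3,0,0.08,0,0]
  ]
}}

```text
t: 17.65
eef_pos: [502.4, 50.0, 171.7]
eef_rot: [-0.0, 0.705, 0.709, 0.0]
wrist_force: [-4.4, -0.8, 15.5]
finger_gap: 0.381
grasp_force: 35.1
```

{"fn": "play_rows", "kwargs": {
  "steps": [
    [3,0,0,-0.25,0],
    [3,0.07,0,-0.25,0],
    [3,0.07,0,-0.05,0],
    [3,0.07,0,0,0],
    [3,0.07,0,0,0]
  ]
}}

```text
t: 18.15
eef_pos: [501.9, 50.7, 170.0]
eef_rot: [-0.0, 0.705, 0.709, -0.0]
wrist_force: [0.4, -0.0, -1.6]
finger_gap: 0.381
grasp_force: 35.1
```

```bash
python3 d.py
```

```text
t18.1 [501.9  50.7 170. ] ydir 0.3 tilt [-0. -0.] F [ 0.4 -0.  -1.6] M [ 0.061 -0.251 -0.033] gap 33.1 g 35.1 q [-0.85  0.09  0.7   1.93 -0.06  1.14 -0.12]
```

It's in: no force 1.5 mm below the plate. I'll carry on down gently.

{"fn": "play_rows", "kwargs": {
  "steps": [
    [3,0,0,0.15,0],
    [3,0,0,0.3,0],
    [3,0,0,0.45,0],
    [3,0,0,0.6,0],
    [3,0,0,0.6,0]
  ]
}}

```text
t: 18.65
eef_pos: [501.9, 50.6, 164.1]
eef_rot: [-0.0, 0.705, 0.709, -0.0]
wrist_force: [0.3, 1.1, -0.6]
finger_gap: 0.386
grasp_force: 35.1
```

```bash
python3 d.py
```

```text
t18.6 [501.9  50.6 164.1] ydir 0.3 tilt [-0. -0.] F [ 0.3  1.1 -0.6] M [ 0.132 -0.223  0.026] gap 33.6 g 35.1 q [-0.85  0.1   0.7   1.94 -0.07  1.13 -0.11]
```

{"fn": "play_rows", "kwargs": {
  "steps": [
    [3,0.05,0,0.15,0],
    [3,0.1,0,0.3,0],
    [3,0.15,0,0.45,0],
    [3,0.2,0,0.6,0],
    [3,0.2,0,0.6,0]
  ]
}}

```text
t: 19.15
eef_pos: [501.9, 52.6, 158.2]
eef_rot: [0.0, 0.705, 0.709, -0.0]
wrist_force: [-0.1, -0.0, -1.1]
finger_gap: 0.382
grasp_force: 35.1
```

{"fn": "play_rows", "kwargs": {
  "steps": [
    [3,0.05,0,0,0],
    [3,0.1,0,0,0],
    [3,0.15,0,0,0],
    [3,0.15,0,0,0]
  ]
}}

```text
t: 19.55
eef_pos: [501.9, 53.7, 158.3]
eef_rot: [0.0, 0.706, 0.709, -0.0]
wrist_force: [0.5, -2.9, -2.2]
finger_gap: 0.383
grasp_force: 35.1
```

```bash
python3 d.py
```

```text
t19.6 [501.9  53.7 158.3] ydir 0.3 tilt [-0.    -0.001] F [ 0.5 -2.9 -2.2] M [-0.762 -0.272  0.111] gap 33.3 g 35.1 q [-0.85  0.11  0.7   1.95 -0.07  1.12 -0.11]
```

{"fn": "play_rows", "kwargs": {
  "steps": [
    [3,0.03,0,0.2,0],
    [3,0.05,0,0.4,0],
    [3,0.05,0,0.6,0],
    [3,0.05,0,0.7,0],
    [3,0.05,0,0.8,0],
    [3,0.05,0,0.8,0]
  ]
}}

```text
t: 20.15
eef_pos: [502.2, 54.5, 151.4]
eef_rot: [-0.0, 0.706, 0.709, 0.0]
wrist_force: [-3.1, -3.8, 14.4]
finger_gap: 0.386
grasp_force: 35.1
```

```bash
python3 d.py
```

```text
t20.1 [502.2  54.5 151.4] ydir 0.3 tilt [0. 0.] F [-3.1 -3.8 14.4] M [-1.224  1.086  0.06 ] gap 33.6 g 35.1 q [-0.84  0.11  0.7   1.95 -0.08  1.1  -0.11]
```

{"fn": "play_rows", "kwargs": {
  "steps": [
    [3,-0.02,0,0.05,0],
    [3,-0.02,-0.02,0.12,0],
    [3,-0.02,-0.02,0.12,0],
    [3,-0.02,-0.02,0.12,0]
  ],
  "force": 45
}}

```text
t: 20.55
eef_pos: [502.4, 54.4, 151.2]
eef_rot: [-0.0, 0.706, 0.709, 0.001]
wrist_force: [-7.7, -4.4, 25.4]
finger_gap: 0.382
grasp_force: 45.2
```

```bash
python3 d.py
```

```text
t20.6 [502.4  54.4 151.2] ydir 0.3 tilt [0.001 0.001] F [-7.7 -4.4 25.4] M [-1.228  2.04   0.111] gap 33.2 g 45.2 q [-0.84  0.11  0.7   1.96 -0.08  1.1  -0.11]
```

Key home at 151.2 against the firm collar. I'll ease the press and start turning clockwise, reading Mz.

{"fn": "play_rows", "kwargs": {
  "steps": [
    [3,0,0,-0.12,0],
    [3,0,0,-0.12,5],
    [3,0,0,-0.12,10],
    [3,0,0,-0.12,15],
    [3,0,0,-0.12,20],
    [3,0,0,-0.12,20]
  ]
}}

```text
t: 21.15
eef_pos: [502.3, 53.8, 151.3]
eef_rot: [0.0, 0.819, 0.574, 0.0]
wrist_force: [-2.1, -5.4, 12.6]
finger_gap: 0.377
grasp_force: 45.2
```

```bash
python3 d.py
```

```text
t21.1 [502.3  53.8 151.3] ydir -19.9 tilt [ 0.001 -0.   ] F [-2.1 -5.4 12.6] M [-1.615  0.72   0.089] gap 32.8 g 45.2 q [-0.87  0.12  0.73  1.96 -0.09  1.1  -0.45]
```

{"fn": "play_rows", "kwargs": {
  "steps": [
    [3,-0.05,0,0,5],
    [3,-0.05,0,0,10],
    [3,-0.05,0,0,15],
    [3,-0.05,0,0,20],
    [3,-0.05,0,0,20]
  ]
}}

```text
t: 21.65
eef_pos: [502.2, 53.3, 151.3]
eef_rot: [0.0, 0.906, 0.423, 0.0]
wrist_force: [-1.3, -6.2, 11.2]
finger_gap: 0.38
grasp_force: 45.2
```

```bash
python3 d.py
```

```text
t21.6 [502.2  53.3 151.3] ydir -39.9 tilt [ 0.001 -0.   ] F [-1.3 -6.2 11.2] M [-1.694  0.687  0.126] gap 33.0 g 45.2 q [-0.9   0.12  0.76  1.96 -0.09  1.1  -0.8 ]
```

{"fn": "play_rows", "kwargs": {
  "steps": [
    [3,-0.07,0.05,0,5],
    [3,-0.07,0.05,0,10],
    [3,-0.07,0.05,0,14],
    [3,-0.07,0.05,0,14]
  ]
}}

```text
t: 22.05
eef_pos: [502.0, 52.8, 151.4]
eef_rot: [0.0, 0.951, 0.31, 0.0]
wrist_force: [-2.9, -5.4, 13.8]
finger_gap: 0.381
grasp_force: 45.2
```

```bash
python3 d.py
```

```text
t22.1 [502.   52.8 151.4] ydir -53.9 tilt [0.001 0.   ] F [-2.9 -5.4 13.8] M [-1.374  0.88   0.153] gap 33.1 g 45.2 q [-0.92  0.12  0.78  1.96 -0.09  1.1  -1.04]
```

{"fn": "play_rows", "kwargs": {
  "steps": [
    [3,0,0,0,2],
    [3,0,0,0,4],
    [3,0,0,0,4]
  ]
}}

```text
t: 22.35
eef_pos: [502.0, 52.8, 151.3]
eef_rot: [-0.0, 0.961, 0.277, 0.0]
wrist_force: [-3.7, -4.3, 12.1]
finger_gap: 0.383
grasp_force: 45.3
```

```bash
python3 d.py
```

```text
t22.4 [502.   52.8 151.3] ydir -57.8 tilt [0.001 0.   ] F [-3.7 -4.3 12.1] M [-1.314  0.889  0.042] gap 33.3 g 45.3 q [-0.92  0.12  0.79  1.96 -0.1   1.1  -1.1 ]
```

{"fn": "play_rows", "kwargs": {
  "steps": [
    [3,0,0,0,1.5],
    [3,0,0,0,3],
    [3,0,0,0,3]
  ]
}}

```text
t: 22.65
eef_pos: [502.1, 52.9, 151.4]
eef_rot: [-0.0, 0.968, 0.252, 0.001]
wrist_force: [-2.1, -4.5, 12.9]
finger_gap: 0.379
grasp_force: 45.3
```

```bash
python3 d.py
```

```text
t22.6 [502.1  52.9 151.4] ydir -60.8 tilt [0.001 0.   ] F [-2.1 -4.5 12.9] M [-1.285  0.679  0.06 ] gap 33.0 g 45.3 q [-0.93  0.12  0.79  1.96 -0.1   1.1  -1.15]
```

{"fn": "play_rows", "kwargs": {
  "steps": [
    [3,0,0,0,1.5],
    [3,0,0,0,3],
    [3,0,0,0,3]
  ]
}}

```text
t: 22.95
eef_pos: [502.2, 53.0, 151.4]
eef_rot: [-0.0, 0.974, 0.227, 0.001]
wrist_force: [-2.7, -3.5, 12.3]
finger_gap: 0.386
grasp_force: 45.3
```

```bash
python3 d.py; python3 -c "
from h import *
a=np.load('im3.npy');b=read_camera('scene').astype(float);d=abs(a-b).mean(2);print(d[195:265:8,200:300:8].astype(int))"
```

```text
t22.9 [502.2  53.  151.4] ydir -63.8 tilt [0.001 0.   ] F [-2.7 -3.5 12.3] M [-1.204  0.692  0.048] gap 33.6 g 45.3 q [-0.93  0.12  0.8   1.96 -0.1   1.1  -1.21]
[[  1   1  30  25  16  32   7  36  18  19  37  31  37]
 [  0   1   8  43  66  45  16  38  20  17  27  27  33]
 [ 35  34  52  67   2  15  21  44  53   1  19  16   1]
 [  3  16  28  41  65  10   4  51   2  62 101  92 124]
 [  2  23   3   7  46  49  51  15  15  49  65  80   5]
 [ 25  62  16   1  69 183 184 133  51   5  15   1   1]
 [  1   5   8  27  75  38 141 171 123 131  90   1   0]
 [  2   1   5   4  10  16  51  82  29 102   1   1   0]
 [  1   2   5   3   8   9   7   4  13   1   3   4   1]]
```

{"fn": "play_rows", "kwargs": {
  "steps": [
    [3,0,0,0,1.5],
    [3,0,0,0,3],
    [3,0,0,0,3]
  ]
}}

```text
t: 23.3
eef_pos: [502.2, 53.0, 151.3]
eef_rot: [-0.0, 0.98, 0.201, 0.001]
wrist_force: [-2.3, -3.2, 10.9]
finger_gap: 0.377
grasp_force: 45.3
```

```bash
python3 d.py
```

```text
t23.3 [502.2  53.  151.3] ydir -66.8 tilt [0.001 0.   ] F [-2.3 -3.2 10.9] M [-1.205  0.626  0.116] gap 32.8 g 45.3 q [-0.94  0.12  0.8   1.96 -0.1   1.1  -1.26]
```

Large changes over the lid: it has sprung up. Next I feel for the stop.

{"fn": "play_rows", "kwargs": {
  "steps": [
    [3,0,0,0,1],
    [3,0,0,0,2],
    [3,0,0,0,2]
  ]
}}

```text
t: 23.6
eef_pos: [502.2, 53.0, 151.4]
eef_rot: [-0.0, 0.983, 0.184, 0.001]
wrist_force: [-2.6, -4.5, 12.1]
finger_gap: 0.382
grasp_force: 45.3
```

```bash
python3 d.py
```

```text
t23.6 [502.2  53.  151.4] ydir -68.8 tilt [0.001 0.   ] F [-2.6 -4.5 12.1] M [-1.202  0.644  0.071] gap 33.2 g 45.3 q [-0.94  0.12  0.81  1.96 -0.1   1.1  -1.29]
```

{"fn": "play_rows", "kwargs": {
  "steps": [
    [3,0,0,0,1],
    [3,0,0,0,2],
    [3,0,0,0,2]
  ]
}}

```text
t: 23.9
eef_pos: [502.2, 53.0, 151.4]
eef_rot: [-0.0, 0.986, 0.167, 0.001]
wrist_force: [-2.4, -4.8, 12.1]
finger_gap: 0.383
grasp_force: 45.3
```

```bash
python3 d.py
```

```text
t23.9 [502.2  53.  151.4] ydir -70.8 tilt [0.001 0.   ] F [-2.4 -4.8 12.1] M [-1.199  0.702  0.111] gap 33.3 g 45.3 q [-0.94  0.12  0.81  1.96 -0.1   1.1  -1.33]
```

{"fn": "play_rows", "kwargs": {
  "steps": [
    [3,0,0,0,1],
    [3,0,0,0,1],
    [3,0,0,0,1]
  ]
}}

```text
t: 24.2
eef_pos: [502.2, 52.9, 151.4]
eef_rot: [-0.0, 0.987, 0.159, 0.001]
wrist_force: [-1.9, -4.6, 12.4]
finger_gap: 0.382
grasp_force: 45.3
```

```bash
python3 d.py
```

```text
t24.2 [502.2  52.9 151.4] ydir -71.7 tilt [0.001 0.   ] F [-1.9 -4.6 12.4] M [-1.176  0.745  0.115] gap 33.3 g 45.3 q [-0.94  0.12  0.81  1.96 -0.1   1.1  -1.34]
```

{"fn": "play_rows", "kwargs": {
  "steps": [
    [3,0,0,0,1],
    [3,0,0,0,2],
    [3,0,0,0,2]
  ]
}}

```text
t: 24.5
eef_pos: [502.0, 52.9, 151.3]
eef_rot: [-0.0, 0.99, 0.141, 0.0]
wrist_force: [-2.3, -4.7, 11.8]
finger_gap: 0.383
grasp_force: 45.3
```

```bash
python3 d.py
```

```text
t24.5 [502.   52.9 151.3] ydir -73.8 tilt [0.001 0.   ] F [-2.3 -4.7 11.8] M [-1.278  0.831  0.157] gap 33.3 g 45.3 q [-0.95  0.12  0.82  1.96 -0.1   1.1  -1.38]
```

{"fn": "play_rows", "kwargs": {
  "steps": [
    [3,0,0,0,1],
    [3,0,0,0,1],
    [3,0,0,0,1]
  ]
}}

```text
t: 24.8
eef_pos: [502.0, 52.8, 151.3]
eef_rot: [-0.0, 0.991, 0.133, 0.0]
wrist_force: [-3.3, -4.6, 12.4]
finger_gap: 0.378
grasp_force: 45.3
```

```bash
python3 d.py
```

```text
t24.8 [502.   52.8 151.3] ydir -74.7 tilt [0.001 0.   ] F [-3.3 -4.6 12.4] M [-1.333  0.921  0.201] gap 32.9 g 45.3 q [-0.95  0.12  0.82  1.96 -0.1   1.1  -1.39]
```

{"fn": "play_rows", "kwargs": {
  "steps": [
    [3,0,0,0,1],
    [3,0,0,0,1.5],
    [3,0,0,0,1.5]
  ]
}}

```text
t: 25.1
eef_pos: [502.0, 52.8, 151.3]
eef_rot: [0.0, 0.993, 0.12, 0.0]
wrist_force: [-3.1, -5.0, 13.1]
finger_gap: 0.384
grasp_force: 45.3
```

```bash
python3 - <<'E'
from d import *
z=[]
for i in range(6):read_camera('scene');z.append(read_state()['torque'][2])
print(np.round(z,3),np.mean(z));st()
E
```

```text
[0.247 0.307 0.257 0.245 0.192 0.218] 0.2444493251241602
t25.4 [501.9  52.7 151.3] ydir -76.2 tilt [0.001 0.   ] F [-2.3 -4.7 12.8] M [-1.399  0.992  0.218] gap 33.2 g 45.3 q [-0.95  0.12  0.82  1.96 -0.1   1.1  -1.42]
```

{"fn": "play_rows", "kwargs": {
  "steps": [
    [3,0,0,0,1],
    [3,0,0,0,1.8],
    [3,0,0,0,1.8]
  ]
}}

```text
t: 25.7
eef_pos: [501.8, 52.7, 151.3]
eef_rot: [0.0, 0.995, 0.104, 0.0]
wrist_force: [-3.7, -5.5, 14.8]
finger_gap: 0.386
grasp_force: 45.3
```

```bash
python3 - <<'E'
from d import *
z=[]
for i in range(6):read_camera('scene');z.append(read_state()['torque'][2])
print(np.round(z,3),np.mean(z));st()
E
```

```text
[0.301 0.283 0.304 0.297 0.242 0.269] 0.28259122394335917
t26.0 [501.8  52.7 151.3] ydir -78.0 tilt [ 0. -0.] F [-2.9 -6.  12.6] M [-1.451  1.184  0.269] gap 32.9 g 45.3 q [-0.95  0.12  0.82  1.96 -0.1   1.1  -1.45]
```

{"fn": "play_rows", "kwargs": {
  "steps": [
    [3,0,0,0,1],
    [3,0,0,0,1.8],
    [3,0,0,0,1.8]
  ]
}}

```text
t: 26.3
eef_pos: [501.8, 52.6, 151.3]
eef_rot: [0.0, 0.996, 0.088, 0.0]
wrist_force: [-3.5, -5.4, 13.4]
finger_gap: 0.385
grasp_force: 45.3
```

```bash
python3 - <<'E'
from d import *
z=[]
for i in range(6):read_camera('scene');z.append(read_state()['torque'][2])
print(np.round(z,3),np.mean(z));st()
E
```

```text
[0.351 0.336 0.285 0.387 0.331 0.32 ] 0.3350949115135744
t26.6 [501.7  52.6 151.2] ydir -79.8 tilt [ 0. -0.] F [-3.1 -6.3 13.6] M [-1.581  1.281  0.32 ] gap 33.1 g 45.3 q [-0.96  0.12  0.83  1.96 -0.1   1.1  -1.48]
```

Firm on the stop at about 0.33 N m with the lid up. Turning back home.

{"fn": "play_rows", "kwargs": {
  "steps": [
    [3,0,0,0,-7],
    [3,0,0,0,-14],
    [3,0,0,0,-21],
    [3,0,0,0,-28],
    [3,0,0,0,-35],
    [3,0,0,0,-42],
    [3,0,-0.05,0,-49],
    [3,0,-0.1,0,-56],
    [3,0,-0.1,0,-63],
    [3,0,-0.1,0,-68]
  ]
}}

```text
t: 27.6
eef_pos: [502.9, 54.3, 151.5]
eef_rot: [0.001, 0.775, 0.632, 0.002]
wrist_force: [1.8, -3.2, 6.8]
finger_gap: 0.378
grasp_force: 45.1
```

```bash
python3 d.py
```

```text
t27.6 [502.9  54.3 151.5] ydir -11.6 tilt [0.003 0.001] F [ 1.8 -3.2  6.8] M [-0.701 -0.589 -0.088] gap 32.9 g 45.1 q [-0.86  0.11  0.72  1.96 -0.08  1.1  -0.31]
```

{"fn": "play_rows", "kwargs": {
  "steps": [
    [3,0,0,0,-4],
    [3,0,0,0,-8],
    [3,0,0,0,-12],
    [3,0,0,0,-12]
  ]
}}

```text
t: 28.0
eef_pos: [502.7, 54.5, 151.5]
eef_rot: [0.001, 0.705, 0.709, 0.002]
wrist_force: [2.0, -1.1, 8.2]
finger_gap: 0.385
grasp_force: 45.1
```

```bash
python3 d.py
```

```text
t28.0 [502.7  54.5 151.5] ydir 0.3 tilt [0.003 0.001] F [ 2.  -1.1  8.2] M [-0.555 -0.493 -0.014] gap 33.5 g 45.1 q [-0.84  0.11  0.7   1.96 -0.08  1.1  -0.11]
```

{"fn": "play_rows", "kwargs": {
  "steps": [
    [3,0,0,0,-1],
    [3,0,0,0,-2],
    [3,0,0,0,-2]
  ]
}}

```text
t: 28.3
eef_pos: [502.8, 54.5, 151.5]
eef_rot: [0.001, 0.693, 0.721, 0.002]
wrist_force: [1.9, -1.4, 7.7]
finger_gap: 0.379
grasp_force: 45.1
```

```bash
python3 d.py
```

```text
t28.3 [502.8  54.5 151.5] ydir 2.2 tilt [0.003 0.001] F [ 1.9 -1.4  7.7] M [-0.591 -0.508 -0.052] gap 32.9 g 45.1 q [-0.84  0.11  0.7   1.96 -0.08  1.1  -0.07]
```

{"fn": "play_rows", "kwargs": {
  "steps": [
    [3,0,0,0,1],
    [3,0,0,-0.2,1],
    [3,0,0,-0.5,1],
    [3,0,0,-0.5,1]
  ]
}}

```text
t: 28.7
eef_pos: [501.6, 54.5, 155.7]
eef_rot: [0.0, 0.7, 0.714, 0.0]
wrist_force: [1.4, -1.3, 0.9]
finger_gap: 0.376
grasp_force: 45.1
```

```bash
python3 d.py
```

```text
t28.7 [501.6  54.5 155.7] ydir 1.2 tilt [0.001 0.001] F [ 1.4 -1.3  0.9] M [-0.305 -0.54   0.011] gap 32.7 g 45.1 q [-0.84  0.11  0.7   1.95 -0.08  1.11 -0.1 ]
```

{"fn": "play_rows", "kwargs": {
  "steps": [
    [3,0,0,-0.2,0],
    [3,0,0,-0.4,0],
    [3,0,0,-0.4,0]
  ]
}}

```text
t: 29.0
eef_pos: [501.6, 54.3, 159.8]
eef_rot: [0.0, 0.7, 0.714, 0.0]
wrist_force: [1.8, -0.9, 0.4]
finger_gap: 0.378
grasp_force: 45.1
```

```bash
python3 d.py
```

```text
t29.0 [501.6  54.3 159.8] ydir 1.2 tilt [0. 0.] F [ 1.8 -0.9  0.4] M [-0.083 -0.628  0.055] gap 32.9 g 45.1 q [-0.85  0.1   0.7   1.95 -0.07  1.12 -0.1 ]
```

Drawing out freely. Lifting clear.

{"fn": "play_rows", "kwargs": {
  "steps": [
    [3,0,0,-0.7,0],
    [3,0,0,-1.5,0],
    [3,0,0,-2.5,0],
    [3,0,0,-4,0],
    [3,0,0,-6,0],
    [3,0,0,-6,0],
    [3,0,0,-6,0]
  ]
}}

```text
t: 29.7
eef_pos: [501.1, 54.2, 219.7]
eef_rot: [-0.0, 0.7, 0.714, 0.0]
wrist_force: [0.4, 0.2, -1.4]
finger_gap: 0.383
grasp_force: 45.0
```

```bash
python3 d.py 460 -120 218 -52; python3 - <<'E'
from kf2 import *
im=avg(4);s=st(0);np.save('im4.npy',im)
cv2.imwrite('pics/z.png',im[...,::-1])
# lid front edge raised?  predicted front edge line at angle .5 vs shut brightness along it
for a in(0,.5):
    P=[(575-150*np.cos(a)-0,y,95+150*np.sin(a)) for y in(120,180,240,290)];u=proj('scene',P);print(a,u.round().tolist())
E
```

```text
t29.7 [501.1  54.2 219.7] ydir 1.2 tilt [-0.     0.001] F [ 0.4  0.2 -1.4] M [-0.123  0.124 -0.016] gap 33.3 g 45.0 q [-0.86  0.03  0.69  1.87 -0.02  1.24 -0.14]
cm [-17.33  -4.47   0.16] roll 53.2
0 [[262.0, 257.0], [241.0, 249.0], [221.0, 242.0], [205.0, 237.0]]
0.5 [[264.0, 230.0], [242.0, 223.0], [221.0, 216.0], [205.0, 210.0]][ WARN:0@5.058] global loadsave.cpp:1063 imwrite_ Unsupported depth image for selected encoder is fallbacked to CV_8U.
```

{"fn": "play_rows", "kwargs": {
  "steps": [
    [3,-2,-2.5,0,5],
    [3,-5,-4.5,0,12],
    [3,-9,-4.5,0,20],
    [3,-13,-4.5,0,28],
    [3,-17.3,-4.5,0,36],
    [3,-17.3,-4.5,0,44],
    [3,-17.3,-4.5,0,53],
    [3,-17.3,-4.5,0,53]
  ]
}}

```text
t: 30.7
eef_pos: [459.5, -120.1, 218.9]
eef_rot: [-0.0, 0.946, 0.325, -0.0]
wrist_force: [-0.4, 0.3, -0.8]
finger_gap: 0.377
grasp_force: 45.0
```

```bash
python3 d.py 445 -341.7 216 -102.9
```

```text
t30.7 [ 459.5 -120.1  218.9] ydir -52.0 tilt [-0.001 -0.   ] F [-0.4  0.3 -0.8] M [-0.066  0.147 -0.028] gap 32.8 g 45.0 q [-0.68 -0.06  0.83  1.94  0.05  1.25 -0.78]
cm [-14.78  16.58   0.3 ] roll 50.9
```

{"fn": "play_rows", "kwargs": {
  "steps": [
    [3,-3.7,4.1,0,8.5],
    [3,-7.4,8.3,0,17],
    [3,-11.1,12.4,0.1,25.5],
    [3,-14.8,16.6,0.3,34],
    [3,-14.8,16.6,0.3,42.5],
    [3,-14.8,16.6,0.3,50.9],
    [3,-14.8,16.6,0.3,50.9],
    [3,-14.8,16.6,0.3,50.9],
    [3,-14.8,16.6,0.3,50.9],
    [3,-14.8,16.6,0.3,50.9]
  ]
}}

```text
t: 31.7
eef_pos: [446.5, -341.0, 216.4]
eef_rot: [-0.0, 0.994, -0.109, 0.0]
wrist_force: [-0.7, -0.2, -1.3]
finger_gap: 0.379
grasp_force: 45.0
```

```bash
python3 - <<'E'
from kf2 import *
s=st(0);read_camera('scene');im=avg(12);s=st();p=s['eef_pos'];yd=s['yd']
c=proj('scene',[p-[0,0,75]])[0];print(c, im.min(2)[int(c[1])-12:int(c[1])+8:4,int(c[0])-12:int(c[0])+13:3].astype(int))
for free in([0,1],[0,1,2]):
    v,f=fit(im,p,yd,free);print(free,v.round(2),round(f,4),'tip off',(place(np.zeros((1,3)),v,p,yd)[0]-p+[0,0,75]).round(2))
E
python3 d.py 455.3 -343.7 143 -102.9
```

```text
t32.4 [ 446.1 -341.8  216.4] ydir -102.7 tilt [-0. -0.] F [-0.6 -0.7 -0.1] M [-0.056  0.157  0.048] gap 33.2 g 45.0 q [-0.36  0.29  1.13  1.76 -0.28  1.27 -0.96]
[456.55096483 301.6502613 ] [[ 90  89  90  88 101 128  93  89  51]
 [ 86 185 140 157 154 170 116  92  92]
 [ 81 125 127 188 124 120  87  89  90]
 [ 83  83  84 115 128  87  90  90  90]
 [183 149  88  84  84  83  83  87  90]]
[0, 1] [1.86 3.86 0.   0.   0.  ] -0.6534 tip off [1.86 3.86 0.  ]
[0, 1, 2] [2.06 3.89 0.19 0.   0.  ] -0.6529 tip off [1.83 3.94 0.  ]
t32.4 [ 446.1 -341.8  216.4] ydir -102.7 tilt [-0. -0.] F [-0.6 -0.7 -0.1] M [-0.056  0.157  0.048] gap 33.2 g 45.0 q [-0.36  0.29  1.13  1.76 -0.28  1.27 -0.96]
cm [ 0.94 -0.02  7.34] roll 0.2
```

{"fn": "play_rows", "kwargs": {
  "steps": [
    [3,0.5,0,2,0.2],
    [3,0.94,0,4,0.2],
    [3,0.94,0,6,0.2],
    [3,0.94,0,7.5,0.2],
    [3,0.94,0,7.5,0.2],
    [3,0.94,0,7.5,0.2],
    [3,0.94,0,7.5,0.2]
  ]
}}

```text
t: 33.05
eef_pos: [455.7, -344.3, 142.4]
eef_rot: [0.0, 0.994, -0.113, 0.001]
wrist_force: [-0.5, -0.3, -0.7]
finger_gap: 0.382
grasp_force: 45.0
```

```bash
python3 d.py 513.8 -357.5 141.4 -102.9
```

```text
t33.0 [ 455.7 -344.3  142.4] ydir -102.9 tilt [ 0.001 -0.001] F [-0.5 -0.3 -0.7] M [-0.003  0.199 -0.046] gap 33.2 g 45.0 q [-0.28  0.4   1.06  1.82 -0.38  1.14 -0.89]
cm [ 5.96 -0.02  0.11] roll -0.0
```

{"fn": "play_rows", "kwargs": {
  "steps": [
    [3,1,0,0.1,0],
    [3,2,0,0.1,0],
    [3,3,0,0.1,0],
    [3,4,0,0.1,0],
    [3,5,0,0.1,0],
    [3,5.9,0,0.1,0],
    [3,5.9,0,0.1,0],
    [3,5.9,0,0.1,0]
  ]
}}

```text
t: 33.85
eef_pos: [512.5, -357.3, 140.2]
eef_rot: [0.0, 0.994, -0.113, -0.0]
wrist_force: [-0.1, 0.4, -1.2]
finger_gap: 0.383
grasp_force: 45.0
```

```bash
python3 d.py 513.8 -357.5 126.4 -102.9
```

```text
t33.9 [ 512.5 -357.3  140.2] ydir -102.9 tilt [-0.001 -0.   ] F [-0.1  0.4 -1.2] M [-0.042  0.16   0.047] gap 33.3 g 45.0 q [-0.2   0.52  0.99  1.69 -0.46  1.19 -0.89]
cm [ 0.13 -0.01  1.38] roll -0.0
```

{"fn": "play_rows", "kwargs": {
  "steps": [
    [3,0,0,0.5,0],
    [3,0,0,0.9,0],
    [3,0,0,1.2,0],
    [3,0,0,1.3,0],
    [3,0,0,1.3,0]
  ]
}}

```text
t: 34.35
eef_pos: [512.7, -356.9, 127.2]
eef_rot: [-0.0, 0.994, -0.113, -0.0]
wrist_force: [-0.3, 0.7, 0.8]
finger_gap: 0.378
grasp_force: 45.0
```

```bash
python3 d.py
```

```text
t34.4 [ 512.7 -356.9  127.2] ydir -102.9 tilt [-0.  0.] F [-0.3  0.7  0.8] M [-0.049  0.112  0.081] gap 32.9 g 45.0 q [-0.19  0.53  0.98  1.7  -0.47  1.17 -0.88]
```

{"fn": "play_rows", "kwargs": {
  "steps": [
    [3,0,0,0.08,0],
    [3,0,0,0.14,0],
    [3,0,0,0.14,0]
  ]
}}

```text
t: 34.65
eef_pos: [512.9, -357.2, 126.4]
eef_rot: [0.0, 0.994, -0.113, 0.0]
wrist_force: [-0.4, 1.1, 3.9]
finger_gap: 0.38
grasp_force: 45.1
```

```bash
python3 d.py
```

```text
t34.6 [ 512.9 -357.2  126.4] ydir -102.9 tilt [ 0. -0.] F [-0.4  1.1  3.9] M [0.133 0.268 0.002] gap 33.1 g 45.1 q [-0.19  0.53  0.98  1.7  -0.47  1.17 -0.88]
```

The bar rests on the hook (about 4 N). Releasing and going straight up.

{"fn": "play_rows", "kwargs": {
  "steps": [
    [3.6,0,0,-0.03,0],
    [4,0,0,-0.03,0],
    [4.6,0,0,-0.03,0],
    [5.4,0,0,-0.03,0],
    [5.4,0,0,-0.03,0],
    [5.4,0,0,-0.03,0],
    [5.4,0,0,-0.03,0]
  ],
  "force": 10
}}

```text
t: 35.35
eef_pos: [512.8, -357.1, 126.3]
eef_rot: [0.0, 0.994, -0.113, -0.0]
wrist_force: [-0.2, 0.8, -0.6]
finger_gap: 0.619
grasp_force: 0.0
```

{"fn": "play_rows", "kwargs": {
  "steps": [
    [5.4,0,0,-1,0],
    [5.4,0,0,-3,0],
    [5.4,0,0,-6,0],
    [5.4,0,0,-9,0],
    [5.4,0,0,-12,0],
    [5.4,0,0,-12,0]
  ]
}}

```text
t: 35.95
eef_pos: [513.8, -358.8, 251.2]
eef_rot: [0.001, 0.994, -0.113, 0.003]
wrist_force: [0.5, -0.4, -0.5]
finger_gap: 0.622
grasp_force: 0.0
```

{"fn": "play_rows", "kwargs": {
  "steps": [
    [5.4,-4,-4,0,0],
    [5.4,-8,-8,0,0],
    [5.4,-8,-12,0,0],
    [5.4,-8,-16,0,0],
    [5.4,-8,-20,0,0],
    [5.4,-8,-20,0,0],
    [5.4,-8,-20,0,0]
  ]
}}

```text
t: 36.65
eef_pos: [479.7, -143.1, 246.4]
eef_rot: [-0.0, 0.994, -0.111, 0.0]
wrist_force: [0.1, -1.4, -0.2]
finger_gap: 0.617
grasp_force: 0.0
```

```bash
python3 - <<'E'
from kf2 import *
s=st();im=avg(8);np.save('im5.npy',im)
# key hanging check against model at the hook, in scene (camera bias free), and neighbours unchanged vs first frame
a=cv2.imread('pics/s0.png')[...,::-1].astype(float);d=abs(a-im).mean(2)
for nm,(x,y,w,h) in dict(flatkey=(432,258,22,32),tubekey=(405,245,22,28),tillkey=(455,268,30,44),choc=(385,340,80,30),stamp=(345,298,28,30),pink=(354,262,15,30),yellow=(322,265,18,32),carton=(376,235,28,38),tin=(180,185,30,40),lid=(215,205,60,45)).items(): print(nm,d[y:y+h,x:x+w].mean().round(1),d[y:y+h,x:x+w].max().round())
g=im.min(2)-0;A=a.min(2)
# shift of the key image vs before (phase search)
T=a[268:312,455:485].min(2).astype(np.float32);S=im[262:318,449:491].min(2).astype(np.float32)
r=cv2.matchTemplate(S,T,cv2.TM_CCOEFF_NORMED);print('key shift px',np.array(cv2.minMaxLoc(r)[3])-6,r.max())
E
```

```text
t36.6 [ 479.7 -143.1  246.4] ydir -102.8 tilt [0.    0.001] F [ 0.1 -1.4 -0.2] M [-0.062  0.157 -0.025] gap 53.7 g 0.0 q [-0.89 -0.03  1.1   1.85  0.02  1.3  -1.59]
flatkey 7.3 12.0
tubekey 7.2 12.0
tillkey 8.5 40.0
choc 7.3 13.0
stamp 6.6 12.0
pink 6.9 12.0
yellow 6.9 13.0
carton 8.5 124.0
tin 25.9 175.0
lid 53.0 195.0
key shift px [0 0] 0.9817656
```

```bash
python3 - <<'E'
from h import *
for n,f in(('top','t0'),('scene','s0')):
    a=cv2.imread(f'pics/{f}.png')[...,::-1].astype(float);b=read_camera(n).astype(float);d=abs(a-b).mean(2)>30
    if n=='top':
        for nm,(x,y,w,h) in dict(tin=(143,185,45,40),carton=(384,178,32,34),scoop=(128,238,70,32)).items():print(nm,d[y:y+h,x:x+w].mean().round(3))
    else:
        print('tin cols',[int(v) for v in d[185:225,180:212].sum(0)])
    k=d.astype(np.uint8);nn,_,st_,c=cv2.connectedComponentsWithStats(k);print(n,[s.tolist() for s in st_[1:] if s[4]>40])
E
```

```text
tin 0.0
carton 0.258
scoop 0.0
top [[429, 126, 94, 34, 1299], [435, 156, 11, 25, 160], [444, 156, 61, 29, 1456], [506, 159, 9, 26, 162], [515, 161, 9, 20, 103], [357, 179, 158, 301, 22442], [517, 178, 5, 31, 95], [433, 186, 6, 12, 48], [441, 189, 7, 11, 51], [217, 205, 70, 5, 155], [207, 209, 10, 34, 145], [198, 212, 11, 42, 168], [291, 214, 11, 24, 129], [213, 223, 78, 41, 1091], [209, 255, 11, 6, 45], [426, 276, 72, 38, 1338], [0, 329, 48, 61, 1977], [0, 404, 131, 76, 5361], [300, 434, 14, 11, 61], [317, 444, 29, 21, 225], [251, 446, 65, 34, 723], [354, 446, 21, 28, 221], [313, 463, 35, 17, 230]]
tin cols [40, 40, 40, 40, 36, 32, 27, 22, 18, 15, 9, 5, 0, 0, 0, 0, 0, 0, 0, 0, 2, 1, 0, 1, 0, 0, 3, 4, 4, 5, 12, 12]
scene [[0, 0, 18, 23, 159], [37, 0, 21, 35, 165], [53, 0, 14, 21, 70], [0, 0, 433, 364, 32777], [150, 13, 65, 17, 159], [186, 12, 117, 43, 1276], [83, 25, 27, 20, 62], [323, 24, 24, 31, 502], [22, 34, 29, 54, 496], [80, 62, 17, 35, 189], [247, 100, 18, 16, 48], [30, 122, 38, 32, 479], [206, 204, 81, 19, 384], [205, 216, 89, 43, 1605], [185, 276, 10, 11, 62], [191, 281, 17, 29, 238], [173, 288, 15, 9, 46], [152, 290, 18, 9, 45], [144, 297, 29, 10, 76], [197, 316, 45, 95, 1211], [198, 358, 10, 24, 69], [106, 365, 50, 96, 980], [127, 364, 63, 45, 757], [141, 390, 9, 24, 45], [198, 399, 29, 19, 227], [137, 408, 13, 22, 80], [161, 420, 32, 30, 401]]
```

```bash
python3 -c "
from plant import *
print(finish_job())"
```

```text
the job is handed in; nothing more can be done
None
```

The till is open with its lid up, the square-flag lever key is back on its original hook, and the job is handed in at about 37 s of the 72 s allowed. I turned the key to a firm stop at about 0.33 N m, and the camera check showed the other keys and goods not moved, though the arm partly hid the mint carton.

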